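# Queue the water samples for filtration, cleanest first

### The job

Move the four sample bottles from the blue transport carrier into the wire rack so that they can be filtered from the cleanest to the dirtiest without carry-over: the colourless blank goes in the place at the end of the wire rack nearest the steel filter funnel that is mounted on the pipe manifold, then along the row yellow, amber and last red, at the far end. Stand each one upright on the floor of its own place and let go; lay no bottle down and do not shift the wash bottle or the measuring cylinder.

Things in the scene. Friction and masses are not known exactly. Their poses are not given: they have to be found in the camera images.
- bottle_clear_mid (a point): sample bottle with colourless water (the blank), white screw cap; loose, about 0.5 kg, round, 68 mm across, 208 mm tall with cap. The cap (top 20 mm) is 39 mm across: take it there from above. This point: on the axis, half-way up, 104 mm above the underside and 104 mm below the cap's top; z is the bottle's axis, its turn does not matter.
- bottle_yellow_mid (a point): sample bottle of pale yellow liquid, white screw cap; loose, about 0.5 kg, round, 68 mm across, 208 mm tall with cap. The cap (top 20 mm) is 39 mm across: take it there from above. This point: on the axis, half-way up, 104 mm above the underside and 104 mm below the cap's top; z is the bottle's axis, its turn does not matter.
- bottle_amber_mid (a point): sample bottle of brown (amber) liquid, white screw cap; loose, about 0.5 kg, round, 68 mm across, 208 mm tall with cap. The cap (top 20 mm) is 39 mm across: take it there from above. This point: on the axis, half-way up, 104 mm above the underside and 104 mm below the cap's top; z is the bottle's axis, its turn does not matter.
- bottle_red_mid (a point): sample bottle of red liquid, white screw cap; loose, about 0.5 kg, round, 68 mm across, 208 mm tall with cap. The cap (top 20 mm) is 39 mm across: take it there from above. This point: on the axis, half-way up, 104 mm above the underside and 104 mm below the cap's top; z is the bottle's axis, its turn does not matter.
- carrier: blue plastic carrier, 104 x 346 mm, walls 60 mm high, a black grip at each end; fixed. Holds the bottles at the start, one in each of four compartments in one row along its own y, at y = +126, +42, -42, -126 mm (80 mm wide, floor 4 mm above the bench). Origin: centre of its underside; z up.
- rack: empty steel wire rack, fixed; frame 91 x 341 mm, 65 mm high, end loops 75 mm high. Four places in one row along its own y, centred at x = 0, y = +126, +42, -42, -126 mm, 79 mm wide between the wires; floor 9 mm above the bench (a bottle standing in it has its half-way point at 113 mm). Origin: centre of its underside; z up.
- funnel: the only wide-mouthed steel filter funnel, 117 mm across, 122 mm tall, fixed on the left or right outer place of the pipe manifold behind; the other places have flat knobbed blanks. Origin: centre of its underside, 0.1 m up. The row starts at the rack's end nearer to it: the +y end if the funnel has y > 0 in the rack's frame, else the -y end.
- wash_bottle: bystander: white wash bottle with red top and spout, 68 mm across, 199 mm tall, loose, standing behind the racks. Origin: centre of its underside.
- measuring_cylinder: bystander: clear measuring cylinder on a foot, 66 mm across the foot, 250 mm tall, loose, standing behind the racks. Origin: centre of its underside.
Not all that is in view belongs to the job. Leave any turquoise look-alike of the part that bears bottle_clear_mid alone. What is shaped like the part that bears bottle_yellow_mid but purple is not meant.

How it is judged:
By the outcome, as a careful person would: the job done as asked, in the order asked, and still so for the second after the job is handed in, with the robot touching nothing.
It also fails if it takes over 120 s, if anything falls off the work surface, if the arm or the gripper's body presses on something with over 40 N, if the wrist force passes 120 N, or if a joint passes its speed limit or range.

### The arm

A 6-joint arm with a two-finger parallel gripper is mounted at the origin on a cart in front of the work surface, level with it; the furniture and walls round the work are solid. World frame = base frame: x ahead of the robot, y to its left, z up, the work surface at z = 0. Lengths are in mm, angles in rad, forces in N, time in s.
With the tool pointing down it reaches from about 400 to 925 mm from the base axis. Payload 12.5 kg.
Tool frame: the origin (TCP) lies midway between the tips of the shut fingers; the grasp point (between the pads) lies 19 mm behind it; z points along the fingers, y is the line along which they close (so a half turn about z gives the same grasp; the last joint's range is limited). The gripper opens to 95 mm and grips with 3 to 60 N. Pads are 20 mm wide; open, the fingers measure 119 mm over their backs; the gripper's body (75 mm by 180 mm) begins 59 mm behind the grasp point.
Start: joints at [-0.106, 0.491, 1.559, -0, 1.092, -0.106], TCP at [625.017, 0.021, 214.661] pointing down, gripper open.
Joint ranges: [-3.1, 3.1], [-0.84, 2.19], [0.05, 2.79], [-1.13, 4.28], [0.06, 2.93], [-2.69, 2.69]. Speed limits (rad/s): [2.22, 2.22, 2.79, 3.14, 3.14, 3.14].

### API

Orientations are given as [roll, pitch, yaw] about the fixed x, y, z axes, in that order (R = Rz(yaw) Ry(pitch) Rx(roll)).
In Python, from cell import readout, eyes, env gives the robot as it stands.
- The arm moves only by the tool move_arm, never from a script. Its argument "plan" is a list of rows, each a list of 3 entries, a list of its own where there are three numbers: the turn, a rotation vector about the tool's x, y, z in degrees, then the shift along the tool's x, y, z in m, then the gripper command: -1 is shut, 1 is fully open, values between are in proportion. In form: [[[ax, ay, az], [x, y, z], jaw], ...]. A call has 1 to 5 rows; each row is the pose to reach, as a shift and turn from the pose commanded when the call began, along the tool's axes at that moment; what a row does not reach only later rows make up. A row lasts 1/8 s, in which the tool goes at most 62.5 mm and 10.7 degrees, less where a joint would pass 70% of its speed; a pose out of reach is approached as far as the arm can. A call with a gripper value outside its range is refused whole. The fingers move at their own pace and stop on an object; the grip force is fixed at half the most. Time passes only in rows, so rows that repeat a pose let the fingers close. It gives the time, the measured TCP pose, the force, the opening and the grip force at its end, in the units of the state.
- readout.state(): the state, without advancing time (a new reading comes with each control period).
- eyes.read_camera(name): name is "scene" or "side" or "wrist"; returns a dict with "img" (420x560x3 uint8, red, green, blue), "K" (3x3 intrinsics, pixels), "extrinsics" (4x4, takes a point from camera to world coordinates). Camera axes: x right, y up, looking along -z (the intrinsics and any distortion apply to the point x, -y, -z); pixel columns grow to the right and rows downward; lengths in mm; the calibration is good to about 2 mm. A picture is of the moment at which its call begins. There is no depth.
- env.job_done(): hands the job in; it is judged then, once.
Trained networks look in a picture, given as the dict that the camera call returned (one of the last four; its "shot" number tells which), for a name from the list of things; names that differ only in an ending like _2 or _b are one class to them, and where a whole thing is asked for, a point or a joint stands for the part that bears it (a point fixed in the world has none). Each returns a list of dicts, best first, with "score" (0 to 1); they miss things now and then, are a little off and sometimes report something else, mostly with a low value. They report only what shows in the picture. A call takes as long as a camera call. They do not tell look-alikes from the thing itself.
- eyes.cut_out(picture, name): "mask" (420x560 bool, what is visible of it) and "uv" ([column, row] in pixels, amid what is visible of it).
The state is a dict: "t": time; "joints": joint angles; "qvel": joint speeds; "tau": joint torques, N m; "eef_pos": TCP position; "tcp_rot": TCP orientation; "ft_force": force on the tool from outside, world axes, zero at the start; "moment": the same for the moment, N m; "opening": opening from 0.0 (shut) to 1.0 (fully open); "grip_force": force on a finger pad.
Only numpy, scipy, OpenCV 4.12 (cv2) and the standard library are available. Lean on these libraries where they do the work, as an engineer would, in place of code of your own. Each camera call takes 0.05 s, during which the arm holds its last target. There are 200 camera calls.

## Working session

There is one attempt and no reset: what is moved stays moved. The work goes in short steps, Python scripts to look and compute and a tool call to move; the robot and the scene stay as the last step left them, time stands still between calls to the robot, and variables do not carry over. Pictures are saved under pics/ and viewed, at most 14 in all, crops included, and the job is handed in when it is done.

Besides the shell and the picture viewer there is one more tool, called by a JSON object that holds its "name" and its "arguments", one argument or row to a line. move_arm: Moves the arm, as the interface text tells. Its arguments: {"type":"object","properties":{"plan":{"type":"array","items":{"type":"array"}}},"required":["plan"]}

```bash
mkdir -p pics; python3 - <<'E'
from cell import readout, eyes
import cv2,pickle
print(readout.state())
for n in ("scene","side"):
    p=eyes.read_camera(n); pickle.dump(p,open(f"{n}.pkl","wb"))
    cv2.imwrite(f"pics/{n}0.png",p["img"][:,:,::-1])
    print(n,p["K"].tolist(),p["extrinsics"].round(3).tolist(),[k for k in p])
    for nm in ["bottle_clear_mid","carrier","rack","funnel","wash_bottle","measuring_cylinder"]:
        print(nm,[(round(d["score"],2),[round(float(x)) for x in d["uv"]],int(d["mask"].sum())) for d in eyes.cut_out(p,nm)])
E
```

```text
{'t': 0.0, 'joints': array([-1.05632757e-01,  4.91559507e-01,  1.55943451e+00, -2.61282660e-05,
        1.09168610e+00, -1.05604284e-01]), 'qvel': array([-0.00019529,  0.00146648,  0.00255446,  0.00134749,  0.00045559,
       -0.0004362 ]), 'tau': array([-9.52334158e-04, -6.12640929e+01, -2.58175153e+01,  6.92750537e-02,
        4.83079045e-02, -1.38641695e-05]), 'eef_pos': array([6.24766475e+02, 2.06712768e-02, 2.14066921e+02]), 'tcp_rot': array([-3.14050881e+00, -9.15831371e-05,  1.57077986e+00]), 'ft_force': array([ 0.58015316,  0.19772326, -0.28362897]), 'moment': array([-0.01837707, -0.01899025, -0.00772715]), 'grip_force': 0.0, 'opening': 1.002566824771481}
scene [[505.53504341217075, 0.0, 275.78513770890874], [0.0, 505.53504341217075, 214.86266894665116], [0.0, 0.0, 1.0]] [[0.611, 0.327, -0.721, -820.49], [-0.791, 0.234, -0.565, -1172.262], [-0.016, 0.916, 0.401, 852.004], [0.0, 0.0, 0.0, 1.0]] ['img', 'K', 'extrinsics', 'shot']
bottle_clear_mid [(0.95, [313, 238], 873), (0.58, [367, 228], 943)]
carrier [(0.95, [294, 260], 1548)]
rack [(0.62, [203, 220], 699)]
funnel [(0.87, [397, 224], 1252)]
wash_bottle [(0.87, [209, 193], 428), (0.5, [398, 226], 1182)]
measuring_cylinder [(0.83, [253, 187], 372)]
side [[439.54940782644576, 0.0, 290.33820680405427], [0.0, 439.54940782644576, 210.42487729852277], [0.0, 0.0, 1.0]] [[-0.838, 0.184, -0.513, -219.082], [-0.545, -0.319, 0.775, 1065.958], [-0.021, 0.93, 0.368, 668.041], [0.0, 0.0, 0.0, 1.0]] ['img', 'K', 'extrinsics', 'shot']
bottle_clear_mid [(0.76, [312, 176], 509)]
carrier []
rack []
funnel []
wash_bottle [(0.68, [212, 266], 1125)]
measuring_cylinder [(0.78, [252, 223], 797), (0.63, [350, 209], 155)]
```

View pics/scene0.png

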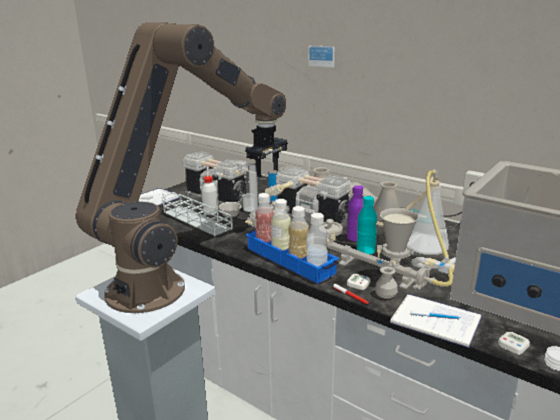

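View pics/side0.png

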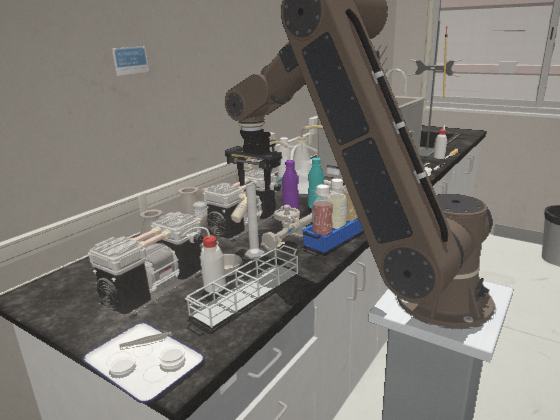

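```bash
python3 - <<'E'
import cv2
a=cv2.imread("pics/scene0.png")[150:310,150:470]; cv2.imwrite("pics/c1.png",cv2.resize(a,None,fx=2.5,fy=2.5,interpolation=cv2.INTER_CUBIC))
a=cv2.imread("pics/side0.png")[130:330,170:410]; cv2.imwrite("pics/c2.png",cv2.resize(a,None,fx=3,fy=3,interpolation=cv2.INTER_CUBIC))
E
```

```text
(no output)
```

View pics/c1.png

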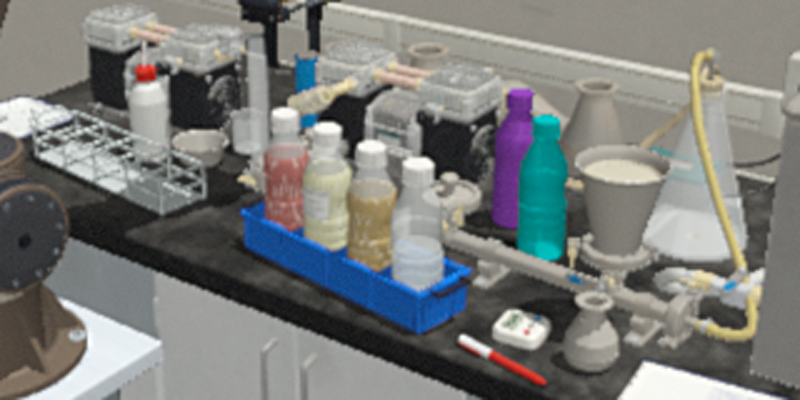

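View pics/c2.png

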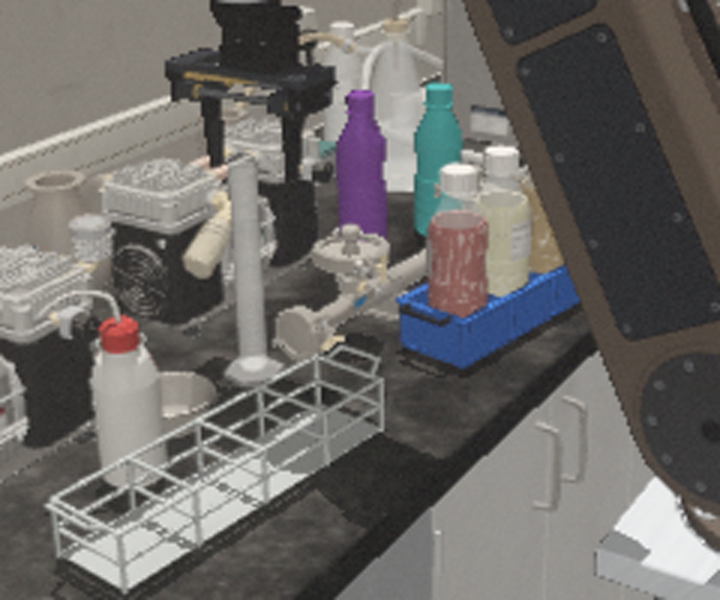

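```bash
cat >h.py <<'E'
import numpy as np, cv2, pickle
from scipy.spatial.transform import Rotation as R
def ray(p,uv,z):
    E=p["extrinsics"];K=p["K"];u,v=uv
    d=E[:3,:3]@np.array([(u-K[0,2])/K[0,0],-(v-K[1,2])/K[1,1],-1]);o=E[:3,3]
    return o+d*(z-o[2])/d[2]
def proj(p,X):
    E=p["extrinsics"];K=p["K"];c=(np.atleast_2d(X)-E[:3,3])@E[:3,:3]
    return np.c_[K[0,0]*c[:,0]/-c[:,2]+K[0,2],K[1,1]*c[:,1]/c[:,2]+K[1,2]]
def rel(s,target,yaw):  # shift in tool axes (m) & turn deg, from cmd pose ~ s
    T=R.from_euler('xyz',s["tcp_rot"]);return (T.inv().apply(np.array(target)-s["eef_pos"])/1000).round(4),np.degrees((T.inv()*R.from_euler('xyz',[np.pi,0,yaw])).as_rotvec()).round(1)
E
python3 - <<'E'
from h import *
from cell import eyes
s=pickle.load(open("scene.pkl","rb"));d=pickle.load(open("side.pkl","rb"))
for n,q in dict(red=(285,113),yel=(327,129),amb=(370,147),clr=(418,163)).items(): print(n,ray(s,(q[0]/2.5+150,q[1]/2.5+150),212).round())
for n,q in dict(red=(460,172),yel=(502,154)).items(): print(n,ray(d,(q[0]/3+170,q[1]/3+130),212).round())
f=lambda q:(q[0]/3+170,q[1]/3+130)
for q in [(125,543),(52,505),(383,382)]: print("rack",ray(d,f(q),65).round())
for q in [(125,590),(383,430)]: print("rackfloor",ray(d,f(q),0).round())
print("funnel",ray(s,(397,224),160).round())
w=eyes.read_camera("wrist"); pickle.dump(w,open("w.pkl","wb")); cv2.imwrite("pics/w0.png",w["img"][:,:,::-1]); print(w["K"].round(1).tolist(),w["extrinsics"].round(3).tolist())
for n,z in (("wash_bottle",100),("measuring_cylinder",120)):
  for p in (s,d): 
    pass
E
```

```text
red [ 439. -134.  212.]
yel [ 426. -217.  212.]
amb [ 409. -300.  212.]
clr [ 402. -379.  212.]
red [ 435. -119.  212.]
yel [ 425. -197.  212.]
rack [430. 434.  65.]
rack [520. 424.  65.]
rack [399.  98.  65.]
rackfloor [454. 416.   0.]
rackfloor [411.  81.   0.]
funnel [ 593. -563.  160.]
[[342.5, 0.0, 278.1], [0.0, 342.5, 202.9], [0.0, 0.0, 1.0]] [[1.0, -0.001, 0.0, 625.437], [0.001, 0.965, 0.262, 73.751], [-0.0, -0.262, 0.965, 384.229], [0.0, 0.0, 0.0, 1.0]]
```

View pics/w0.png

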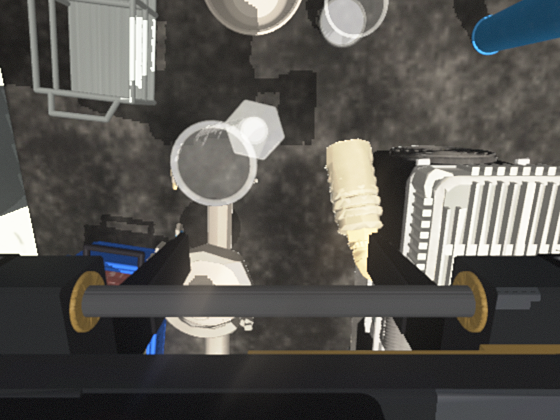

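The views show these bottles (scene-image pixels):
- **Carrier row:** red (264,215), yellow (281,225), amber (299,232) and colourless (317,240).
- **Look-alikes, not wanted:** turquoise (367,225) and purple (356,212), both standing behind the manifold.
- **Funnel:** at (397,225) on the right outer place, with y well below 0, so the blank goes in the rack's -y end.

Next I'll raise the wrist and look at the carrier from close above.

{"name": "move_arm", "arguments": {
  "plan": [
    [[0,0,0],[0,0,-0.06],1],
    [[0,0,0],[-0.03,-0.04,-0.1],1],
    [[0,0,0],[-0.07,-0.08,-0.13],1],
    [[0,0,0],[-0.1,-0.13,-0.145],1],
    [[0,0,0],[-0.13,-0.17,-0.145],1]
  ]
}}

```text
t: 1.38
eef_pos: [453.5, -130.8, 361.1]
tcp_rot: [3.139, 0.001, 1.571]
ft_force: [0.0, -0.4, 0.6]
opening: 0.996
grip_force: 0.0
```

```bash
cat >>h.py <<'E'
def look(name,f):
    from cell import readout,eyes
    s=readout.state();w=eyes.read_camera(name);w["s"]=s;pickle.dump(w,open(f+".pkl","wb"));cv2.imwrite(f"pics/{f}.png",w["img"][:,:,::-1]);print(s["t"],s["eef_pos"].round(1),s["tcp_rot"].round(4),s["opening"],s["grip_force"],s["ft_force"].round(1));return w
E
python3 -c "
from h import *
w=look('wrist','w1')
"
```

```text
1.375 [ 453.5 -130.8  361.1] [3.1390e+00 1.2000e-03 1.5709e+00] 0.9956852464182797 0.0 [ 0.  -0.4  0.6]
```

View pics/w1.png

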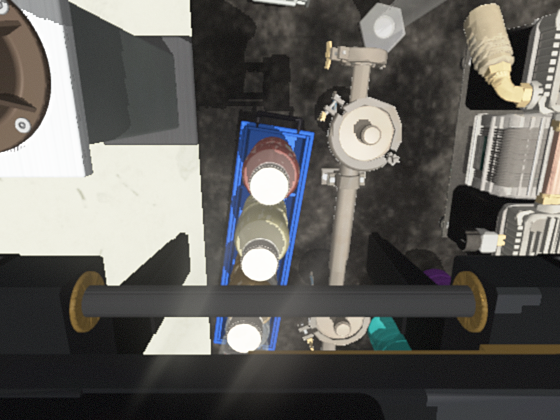

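The wrist view shows the red cap at (268,184), yellow at (259,261) and amber at (244,335), partly hidden by the gripper. I'll measure the caps and also view the rack.

```bash
cat >>h.py <<'E'
def caps(w,z=212,th=225):
    m=(w["img"].min(2)>th).astype(np.uint8);n,l,st,c=cv2.connectedComponentsWithStats(m)
    for i in range(1,n):
        x,y,ww,hh,a=st[i]
        if 300<a<4000:
            cn,_=cv2.findContours((l==i).astype(np.uint8),0,2);(cx,cy),r=cv2.minEnclosingCircle(cn[0])
            print("blob",c[i].round(1),a,(ww,hh),"circ",(round(cx,1),round(cy,1),round(r,1)),ray(w,(cx,cy),z).round(1))
E
python3 -c "
from h import *
w=pickle.load(open('w1.pkl','rb'))
caps(w);caps(w,212,200)
print(ray(w,(246,122),60),ray(w,(313,131),60), ray(w,(215,345),60),'foot',ray(w,(383,25),10),w['extrinsics'][:3,3])
"
```

```text
blob [146.   15.5] 2179 (np.int32(122), np.int32(36)) circ (129.5, 17.5, 63.0) [329.5  17.5 212. ]
blob [268.7 185.8] 1093 (np.int32(38), np.int32(37)) circ (268.7, 186.0, 19.0) [ 445.3 -127.1  212. ]
blob [259.1 264.2] 889 (np.int32(35), np.int32(32)) circ (259.0, 264.0, 17.5) [ 435. -208.  212.]
blob [243.7 337.7] 728 (np.int32(33), np.int32(29)) circ (243.9, 338.0, 16.4) [ 417.4 -295.   212. ]
blob [143.   14.9] 3098 (np.int32(122), np.int32(36)) circ (129.5, 17.5, 63.0) [329.5  17.5 212. ]
blob [383.6  27.4] 303 (np.int32(19), np.int32(21)) circ (383.5, 27.0, 10.3) [543.3  10.5 212. ]
blob [362.9 134.5] 1454 (np.int32(53), np.int32(53)) circ (365.5, 133.5, 27.1) [534.1 -78.  212. ]
blob [268.7 185.9] 1117 (np.int32(38), np.int32(37)) circ (268.6, 185.5, 19.2) [ 445.3 -126.7  212. ]
blob [259.1 264.2] 913 (np.int32(36), np.int32(33)) circ (259.4, 265.0, 17.9) [ 435.4 -209.1  212. ]
blob [180.9 336.8] 1977 (np.int32(66), np.int32(36)) circ (176.5, 337.3, 36.1) [ 344.8 -294.1  212. ]
blob [243.6 337.8] 757 (np.int32(34), np.int32(29)) circ (243.5, 338.5, 16.9) [ 417.  -295.7  212. ]
[411.65246965 -73.14760243  60.        ] [501.60219721 -84.89995776  60.        ] [ 353.5597397  -421.70168753   60.        ] foot [599.4265697   55.64056935  10.        ] [453.4622331  -56.83857405 530.50899162]
```

{"name": "move_arm", "arguments": {
  "plan": [
    [[0,0,0],[0.06,0,0],1],
    [[0,0,0],[0.12,0,0],1],
    [[0,0,0],[0.18,0,0],1],
    [[0,0,0],[0.24,0,0],1],
    [[0,0,0],[0.3,0,0],1]
  ]
}}

```text
t: 2.05
eef_pos: [454.7, 172.0, 359.9]
tcp_rot: [3.141, -0.0, 1.571]
ft_force: [2.1, -0.3, 0.6]
opening: 0.999
grip_force: 0.0
```

{"name": "move_arm", "arguments": {
  "plan": [
    [[0,0,0],[0.05,0,0],1],
    [[0,0,0],[0.08,0,0],1],
    [[0,0,0],[0.08,0,0],1],
    [[0,0,0],[0.08,0,0],1]
  ]
}}

```text
t: 2.55
eef_pos: [454.9, 249.6, 359.6]
tcp_rot: [-3.142, 0.0, 1.571]
ft_force: [-0.6, -0.2, -0.1]
opening: 1.002
grip_force: 0.0
```

```bash
python3 -c "
from h import *
w=look('wrist','w2')
"
```

```text
2.55 [454.9 249.6 359.6] [-3.1416e+00  3.0000e-04  1.5709e+00] 1.0015775601277526 0.0 [-0.6 -0.2 -0.1]
```

View pics/w2.png

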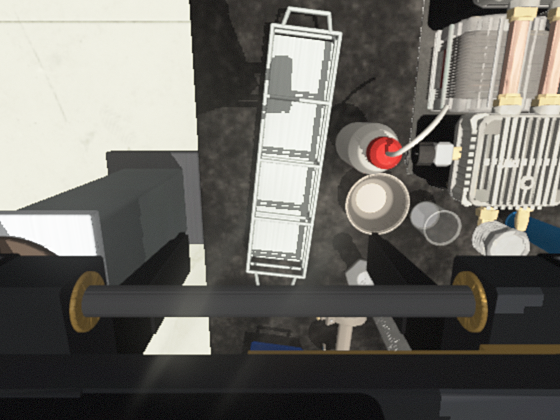

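Rack in the wrist view: its top rim corners are about (271,25), (342,34), (305,278) and (247,272). The wash bottle and cylinder stand behind it. I'll fit the pose and check it with an overlay.

```bash
python3 - <<'E'
from h import *
from scipy.optimize import least_squares
w=pickle.load(open('w2.pkl','rb'))
px=np.array([(271,25),(342,34),(305,278),(247,272)],float)
for q in px: print(ray(w,q,65).round(1))
loc=np.array([(-45.5,170.5),(45.5,170.5),(45.5,-170.5),(-45.5,-170.5)])
def pts(p,l,z): c,s=np.cos(p[2]),np.sin(p[2]);l=np.atleast_2d(l);return np.c_[p[0]+c*l[:,0]-s*l[:,1],p[1]+s*l[:,0]+c*l[:,1],np.full(len(l),z)]
r=least_squares(lambda p:(proj(w,pts(p,loc,65))-px).ravel(),[450,260,-.1]);p=r.x
print(p,r.fun.round(1))
for y in (126,42,-42,-126): print(y,pts(p,(0,y),0).round(1))
im=w["img"][:,:,::-1].copy();im=cv2.resize(im,None,fx=2,fy=2)
for z,c in ((65,(0,0,255)),(9,(0,255,0))):
    cv2.polylines(im,[(proj(w,pts(p,loc,z))*2+.5).astype(int)],1,c,1)
    for y in (126,42,-42,-126): cv2.circle(im,tuple((proj(w,pts(p,(0,y),z))[0]*2).astype(int)),4,c,1)
    for y in (84,0,-84): cv2.line(im,*[tuple((v*2).astype(int)) for v in proj(w,pts(p,[(-45,y),(45,y)],z))],c,1)
cv2.imwrite("pics/ov.png",im[0:600,350:850])
print("wash",ray(w,(372,150),0),ray(w,(385,153),190))
E
```

```text
[446.4 423.9  65. ]
[534.3 413.9  65. ]
[495.6  80.9  65. ]
[409.2  90.7  65. ]
[ 4.71327866e+02  2.51269408e+02 -1.13295371e-01] [-0.9 -1.7  1.3 -1.5  1.   2.5 -1.5  2.2]
126 [[485.6 376.5   0. ]]
42 [[476.1 293.    0. ]]
-42 [[466.6 209.5   0. ]]
-126 [[457.1 126.1   0. ]]
wash [599.5319075  263.74647819   0.        ] [560.80870146 282.21197264 190.        ]
```

View pics/ov.png

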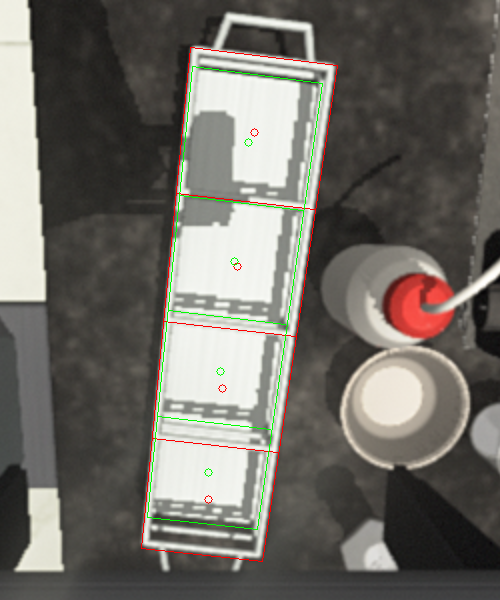

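The overlay fits the rim well. The wash bottle is at about (599,264), clear of the row. Moving to hover over the colourless bottle.

{"name": "move_arm", "arguments": {
  "plan": [
    [[0,0,0],[-0.06,0,0],1],
    [[0,0,0],[-0.12,0,0],1],
    [[0,0,0],[-0.18,0,0],1],
    [[0,0,0],[-0.24,0,0],1],
    [[0,0,0],[-0.3,0,0],1]
  ]
}}

```text
t: 3.22
eef_pos: [454.2, -52.8, 360.1]
tcp_rot: [3.141, 0.0, 1.569]
ft_force: [1.1, 0.8, -0.7]
opening: 1.001
grip_force: 0.0
```

{"name": "move_arm", "arguments": {
  "plan": [
    [[0,0,0],[-0.06,-0.01,0],1],
    [[0,0,0],[-0.12,-0.02,0],1],
    [[0,0,0],[-0.18,-0.03,0],1],
    [[0,0,0],[-0.24,-0.035,0],1],
    [[0,0,0],[-0.3,-0.04,0],1]
  ]
}}

```text
t: 3.85
eef_pos: [413.4, -352.7, 360.1]
tcp_rot: [3.141, 0.001, 1.569]
ft_force: [0.8, 0.3, 0.2]
opening: 1.003
grip_force: 0.0
```

{"name": "move_arm", "arguments": {
  "plan": [
    [[0,0,0],[-0.025,0,0],1],
    [[0,0,0],[-0.025,0,0],1],
    [[0,0,0],[-0.025,0,0],1]
  ]
}}

```text
t: 4.22
eef_pos: [414.9, -374.0, 359.8]
tcp_rot: [3.141, -0.0, 1.571]
ft_force: [0.8, 0.2, -0.3]
opening: 1.0
grip_force: 0.0
```

```bash
python3 -c "
from h import *
w=look('wrist','w3');caps(w);caps(w,212,190)
"
```

```text
4.225 [ 414.9 -374.   359.8] [ 3.1414e+00 -2.0000e-04  1.5709e+00] 1.0003347713009278 0.0 [ 0.8  0.2 -0.3]
blob [42.9  2. ] 434 (np.int32(87), np.int32(5)) circ (43.0, 2.0, 43.0) [ 220.5 -214.2  212. ]
blob [301.    8.3] 672 (np.int32(41), np.int32(21)) circ (301.0, 2.0, 20.1) [ 434.2 -214.   212. ]
blob [ 65.6 107.7] 978 (np.int32(75), np.int32(58)) circ (70.0, 104.5, 41.9) [ 229.9 -295.8  212. ]
blob [277.3 115. ] 460 (np.int32(28), np.int32(19)) circ (276.5, 115.0, 15.2) [ 413.9 -304.7  212. ]
blob [ 12.3 133.2] 540 (np.int32(30), np.int32(45)) circ (14.0, 134.0, 22.8) [ 174.8 -321.6  212. ]
blob [ 63.5 200.1] 493 (np.int32(39), np.int32(52)) circ (55.1, 197.1, 28.3) [ 202.2 -380.8  212. ]
blob [269.2 190.4] 1076 (np.int32(37), np.int32(36)) circ (269.1, 190.4, 18.8) [ 406.8 -374.1  212. ]
blob [283.7 250.6] 551 (np.int32(35), np.int32(35)) circ (287.3, 250.4, 20.7) [ 424.6 -435.5  212. ]
blob [252.5 344.8] 1103 (np.int32(118), np.int32(20)) circ (242.3, 346.2, 58.7) [ 376.8 -547.3  212. ]
blob [42.9  2.5] 521 (np.int32(87), np.int32(6)) circ (43.0, 2.5, 43.1) [ 220.4 -214.5  212. ]
blob [301.8   8.6] 728 (np.int32(46), np.int32(22)) circ (302.5, 8.0, 23.9) [ 435.5 -218.4  212. ]
blob [277.3 115.3] 478 (np.int32(28), np.int32(20)) circ (276.5, 114.5, 15.4) [ 413.9 -304.2  212. ]
blob [380.5 144.1] 1778 (np.int32(54), np.int32(53)) circ (380.8, 143.8, 27.5) [ 509.6 -330.2  212. ]
blob [273.5 160. ] 785 (np.int32(40), np.int32(35)) circ (272.5, 166.5, 22.0) [ 410.1 -351.2  212. ]
blob [269.1 190.2] 1118 (np.int32(39), np.int32(38)) circ (269.1, 190.2, 19.2) [ 406.8 -373.9  212. ]
blob [284.  250.2] 677 (np.int32(36), np.int32(36)) circ (287.1, 250.2, 21.3) [ 424.4 -435.3  212. ]
blob [209.7 338.2] 3661 (np.int32(158), np.int32(37)) circ (222.4, 346.8, 78.6) [ 355.1 -548.1  212. ]
```

View pics/w3.png

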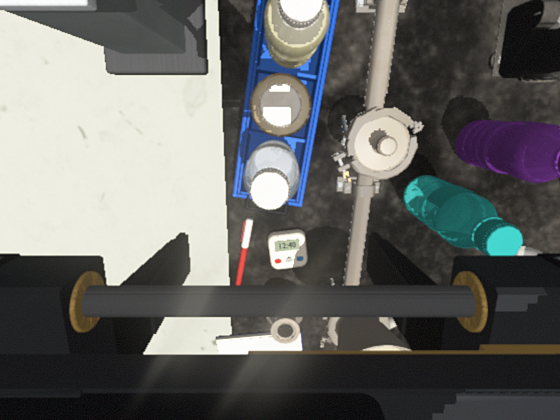

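Colourless cap is at (269,190), i.e. (407,-374), with the turquoise and purple look-alikes well to the right. Descending and gripping.

{"name": "move_arm", "arguments": {
  "plan": [
    [[0,0,0],[0,-0.008,0.05],1],
    [[0,0,0],[0,-0.008,0.1],1],
    [[0,0,0],[0,-0.008,0.14],1],
    [[0,0,0],[0,-0.008,0.165],1],
    [[0,0,0],[0,-0.008,0.176],1]
  ]
}}

```text
t: 4.9
eef_pos: [407.2, -373.7, 183.0]
tcp_rot: [-3.141, -0.001, 1.572]
ft_force: [-0.1, 0.0, 1.4]
opening: 0.999
grip_force: 0.0
```

{"name": "move_arm", "arguments": {
  "plan": [
    [[0,0,0],[0,0,0],-1],
    [[0,0,0],[0,0,0],-1],
    [[0,0,0],[0,0,0],-1],
    [[0,0,0],[0,0,0],-1],
    [[0,0,0],[0,0,0],-1]
  ]
}}

```text
t: 5.52
eef_pos: [407.0, -375.0, 183.9]
tcp_rot: [3.141, 0.0, 1.571]
ft_force: [0.3, -0.1, -0.3]
opening: 0.533
grip_force: 0.0
```

{"name": "move_arm", "arguments": {
  "plan": [
    [[0,0,0],[0,0,0],-1],
    [[0,0,0],[0,0,-0.01],-1],
    [[0,0,0],[0,0,-0.02],-1]
  ]
}}

```text
t: 5.9
eef_pos: [406.9, -374.8, 204.0]
tcp_rot: [-3.141, -0.001, 1.571]
ft_force: [0.1, -0.1, -6.7]
opening: 0.425
grip_force: 28.0
```

Gripped at 40 mm, which matches the cap. Lifting clear of the other caps and carrying it over.

{"name": "move_arm", "arguments": {
  "plan": [
    [[0,0,0],[0,0,-0.04],-1],
    [[0,0,0],[0,0,-0.085],-1],
    [[0,0,0],[0,0,-0.13],-1],
    [[0,0,0],[0,0,-0.175],-1],
    [[0,0,0],[0,0,-0.216],-1]
  ]
}}

```text
t: 6.52
eef_pos: [406.7, -374.5, 421.8]
tcp_rot: [3.141, 0.0, 1.571]
ft_force: [0.7, -1.3, -6.3]
opening: 0.421
grip_force: 28.0
```

{"name": "move_arm", "arguments": {
  "plan": [
    [[0,0,0],[0.03,0,0],-1],
    [[0,0,0],[0.08,0.01,0],-1],
    [[0,0,0],[0.14,0.02,0],-1],
    [[0,0,0],[0.2,0.03,0],-1],
    [[0,0,0],[0.26,0.05,0],-1]
  ]
}}

```text
t: 7.15
eef_pos: [456.1, -113.5, 420.4]
tcp_rot: [3.141, -0.0, 1.57]
ft_force: [2.0, -0.1, -5.9]
opening: 0.414
grip_force: 28.0
```

{"name": "move_arm", "arguments": {
  "plan": [
    [[0,0,0],[0.06,0,0],-1],
    [[0,0,0],[0.12,0,0],-1],
    [[0,0,0],[0.18,0,0],-1],
    [[0,0,0],[0.22,0,0],-1],
    [[0,0,0],[0.24,0,0],-1]
  ]
}}

```text
t: 7.78
eef_pos: [456.0, 126.5, 420.1]
tcp_rot: [3.142, -0.001, 1.573]
ft_force: [-0.4, 1.0, -6.4]
opening: 0.411
grip_force: 28.0
```

```bash
python3 -c "
from h import *
w=look('wrist','w4');d=look('side','d4');look('scene','s4')
X=[(457,126,z) for z in (240,440)];print(proj(d,X),proj(w,X))
im=np.hstack([w['img'],d['img']])[:,:,::-1];cv2.imwrite('pics/m4.png',cv2.resize(im,(800,300),interpolation=cv2.INTER_AREA))
"
```

```text
7.775 [456.  126.5 420.1] [ 3.1415e+00 -7.0000e-04  1.5730e+00] 0.4106271410877414 27.979845037843916 [-0.4  1.  -6.4]
7.825 [456.  127.4 420. ] [-3.1415e+00 -1.3000e-03  1.5730e+00] 0.41164390983101923 27.961183604829785 [-1.5  1.2 -5.7]
7.875 [456.2 126.1 419.9] [-3.1415e+00 -6.0000e-04  1.5734e+00] 0.4143645763313106 27.989112449440654 [-0.2  0.5 -6.2]
[[274.0054359  200.93884097]
 [271.36395199 129.86903228]] [[278.65143092 183.76531732]
 [279.26274866 270.55012298]]
```

View pics/m4.png

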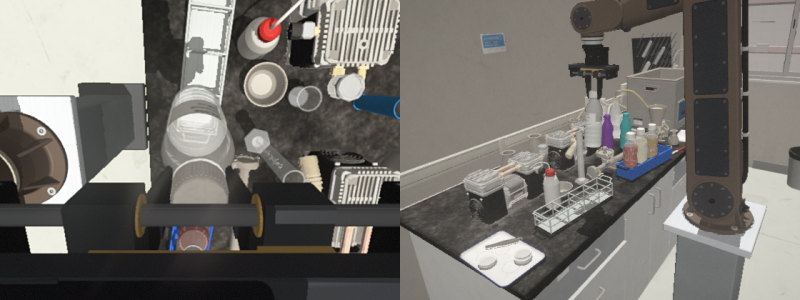

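The bottle hangs upright above the rack's right end. I'll lower it partway and check the rack fit in the side view.

{"name": "move_arm", "arguments": {
  "plan": [
    [[0,0,0],[0,0.001,0.05],-1],
    [[0,0,0],[0,0.001,0.1],-1],
    [[0,0,0],[0,0.001,0.135],-1],
    [[0,0,0],[0,0.001,0.14],-1],
    [[0,0,0],[0,0.001,0.14],-1]
  ]
}}

```text
t: 8.55
eef_pos: [458.4, 123.8, 280.8]
tcp_rot: [3.14, 0.0, 1.57]
ft_force: [0.6, -0.7, -5.6]
opening: 0.409
grip_force: 28.1
```

```bash
cat >>h.py <<'E'
RK=[471.33,251.27,-0.1133]
def rk(l,z,p=RK): c,s=np.cos(p[2]),np.sin(p[2]);l=np.atleast_2d(l);return np.c_[p[0]+c*l[:,0]-s*l[:,1],p[1]+s*l[:,0]+c*l[:,1],np.full(len(l),z)]
def crop(w,box,f,ov=None):
    x0,y0,x1,y1=box;im=cv2.resize(np.ascontiguousarray(w["img"][y0:y1,x0:x1,::-1]),None,fx=f,fy=f,interpolation=cv2.INTER_CUBIC)
    for X,c in ov or []: cv2.polylines(im,[((proj(w,X)-[x0-.5,y0-.5])*f).astype(int)],0,c,1)
    return im
E
python3 - <<'E'
from h import *
d=look('side','d5');s=look('scene','s5')
L=[(-45,170),(45,170),(45,-170),(-45,-170),(-45,170)]
ov=[(rk(L,65),(0,0,255)),(rk(L,9),(0,255,0))]
t=d["s"]["eef_pos"]
for a in (-34,34): ov.append((np.array([[t[0]+a*.83,t[1]+a*.55,t[2]-181],[t[0]+a*.83,t[1]+a*.55,t[2]-50]]),(255,0,255)))
a=crop(d,(180,130,320,330),3,ov)
ov[2:]=[(np.array([[t[0]+a*.6,t[1]-a*.8,t[2]-181],[t[0]+a*.6,t[1]-a*.8,t[2]-50]]),(255,0,255)) for a in (-34,34)]
b=crop(s,(150,130,280,250),2.9,ov)
H=600;c=np.zeros((H,a.shape[1]+b.shape[1],3),np.uint8);c[:a.shape[0],:a.shape[1]]=a;c[:b.shape[0],a.shape[1]:]=b;cv2.imwrite("pics/m5.png",c[:,:800])
E
```

```text
8.55 [458.4 123.8 280.8] [3.1403e+00 1.0000e-04 1.5702e+00] 0.4086855162973504 28.078177361312555 [ 0.6 -0.7 -5.6]
8.6 [458.5 124.  281.2] [ 3.1393 -0.      1.5704] 0.40422102153663875 28.07791074961642 [-1.1 -0.4 -6. ]
```

View pics/m5.png

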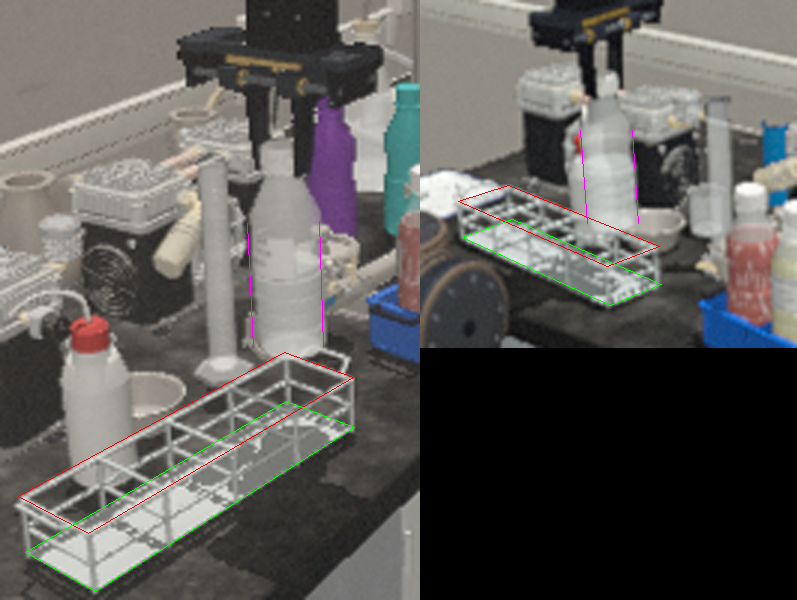

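The fit agrees in both views, to within about 2 mm. Lowering with a small +y correction.

{"name": "move_arm", "arguments": {
  "plan": [
    [[0,0,0],[0.002,-0.001,0.01],-1],
    [[0,0,0],[0.002,-0.001,0.03],-1],
    [[0,0,0],[0.002,-0.001,0.05],-1],
    [[0,0,0],[0.002,-0.001,0.07],-1],
    [[0,0,0],[0.002,-0.001,0.076],-1]
  ]
}}

```text
t: 9.28
eef_pos: [456.4, 126.4, 202.8]
tcp_rot: [-3.14, 0.0, 1.571]
ft_force: [-0.8, 1.1, -5.4]
opening: 0.408
grip_force: 28.1
```

{"name": "move_arm", "arguments": {
  "plan": [
    [[0,0,0],[0,0,0.003],-1],
    [[0,0,0],[0,0,0.006],-1],
    [[0,0,0],[0,0,0.006],-1]
  ]
}}

```text
t: 9.65
eef_pos: [456.9, 126.3, 197.9]
tcp_rot: [3.141, -0.0, 1.571]
ft_force: [0.1, 0.2, -6.2]
opening: 0.405
grip_force: 28.1
```

{"name": "move_arm", "arguments": {
  "plan": [
    [[0,0,0],[0,0,0.002],-1],
    [[0,0,0],[0,0,0.004],-1],
    [[0,0,0],[0,0,0.004],-1]
  ]
}}

```text
t: 10.02
eef_pos: [456.7, 126.3, 193.5]
tcp_rot: [-3.141, 0.0, 1.571]
ft_force: [0.0, -1.6, -5.5]
opening: 0.406
grip_force: 28.1
```

{"name": "move_arm", "arguments": {
  "plan": [
    [[0,0,0],[0,0,0.002],-1],
    [[0,0,0],[0,0,0.003],-1],
    [[0,0,0],[0,0,0.003],-1]
  ]
}}

```text
t: 10.4
eef_pos: [457.0, 126.3, 190.9]
tcp_rot: [3.141, -0.0, 1.571]
ft_force: [-0.4, 0.3, -1.1]
opening: 0.409
grip_force: 28.7
```

Floor contact: the weight has come off the wrist. Releasing and rising.

{"name": "move_arm", "arguments": {
  "plan": [
    [[0,0,0],[0,0,0.001],0],
    [[0,0,0],[0,0,0.001],0.5],
    [[0,0,0],[0,0,0.001],1],
    [[0,0,0],[0,0,0.001],1],
    [[0,0,0],[0,0,0.001],1]
  ]
}}

```text
t: 11.02
eef_pos: [456.8, 126.3, 189.6]
tcp_rot: [3.141, 0.0, 1.571]
ft_force: [1.1, -0.2, 0.0]
opening: 0.864
grip_force: 0.0
```

{"name": "move_arm", "arguments": {
  "plan": [
    [[0,0,0],[0,0,-0.02],1],
    [[0,0,0],[0,0,-0.06],1],
    [[0,0,0],[0,0,-0.11],1],
    [[0,0,0],[-0.03,0,-0.155],1],
    [[0,0,0],[-0.09,0,-0.17],1]
  ]
}}

```text
t: 11.65
eef_pos: [457.2, 36.3, 362.2]
tcp_rot: [3.137, 0.0, 1.574]
ft_force: [1.1, -0.6, -1.7]
opening: 1.001
grip_force: 0.0
```

```bash
python3 - <<'E'
from h import *
w=look('wrist','w6');d=look('side','d6');caps(w,217)
c=rk((0,-126),0)[0]
a=crop(d,(180,130,320,330),3,[([[c[0]+k*.83,c[1]+k*.55,9],[c[0]+k*.83,c[1]+k*.55,140]],(255,0,255)) for k in (-34,34)])
b=cv2.resize(w["img"][:,:,::-1],(370,278));m=np.zeros((600,790,3),np.uint8);m[:,:420]=a;m[:278,420:]=b;cv2.imwrite("pics/m6.png",m)
E
```

```text
11.65 [457.2  36.3 362.2] [3.1374e+00 1.0000e-04 1.5740e+00] 1.0006342541707902 0.0 [ 1.1 -0.6 -1.7]
11.7 [457.3  30.3 362.8] [3.1370e+00 2.6000e-03 1.5701e+00] 0.9982531964255491 0.0 [ 0.8 -2.7  1.6]
blob [280.9  26.3] 2672 (np.int32(57), np.int32(59)) circ (281.5, 27.1, 36.5) [460.6 176.8 217. ]
blob [274.7  79. ] 679 (np.int32(37), np.int32(24)) circ (275.0, 79.5, 18.6) [455.2 135.4 217. ]
blob [265.6 336.1] 710 (np.int32(32), np.int32(27)) circ (265.5, 336.0, 16.0) [ 445.4 -122.4  217. ]
```

View pics/m6.png

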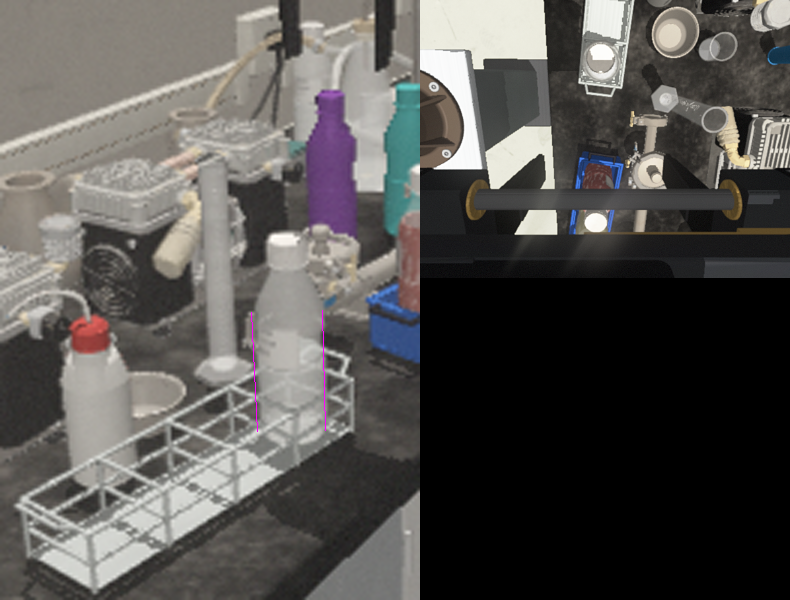

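The blank stands upright in its place. Next, yellow.

{"name": "move_arm", "arguments": {
  "plan": [
    [[0,0,0],[-0.06,-0.005,0],1],
    [[0,0,0],[-0.12,-0.01,0],1],
    [[0,0,0],[-0.18,-0.015,0],1],
    [[0,0,0],[-0.235,-0.021,0],1],
    [[0,0,0],[-0.244,-0.021,0],1]
  ]
}}

```text
t: 12.38
eef_pos: [435.4, -210.0, 359.0]
tcp_rot: [-3.141, -0.0, 1.567]
ft_force: [0.5, 0.3, 0.5]
opening: 1.002
grip_force: 0.0
```

{"name": "move_arm", "arguments": {
  "plan": [
    [[0,0,0],[0,0,0],1],
    [[0,0,0],[0,0,0],1]
  ]
}}

```text
t: 12.62
eef_pos: [436.0, -206.4, 359.6]
tcp_rot: [3.142, -0.0, 1.572]
ft_force: [-0.5, -1.1, -0.1]
opening: 1.002
grip_force: 0.0
```

```bash
python3 -c "
from h import *
w=look('wrist','w7');caps(w)
for b in [w['img'][150:175,265:290],w['img'][220:235,262:285]]: print(b.reshape(-1,3).mean(0))
"
```

```text
12.625 [ 436.  -206.4  359.6] [ 3.1415e+00 -3.0000e-04  1.5721e+00] 1.002099745180039 0.0 [-0.5 -1.1 -0.1]
blob [183.3  26.3] 700 (np.int32(68), np.int32(118)) circ (173.0, 58.5, 67.2) [345.7 -90.2 212. ]
blob [282.1 114.3] 320 (np.int32(23), np.int32(19)) circ (281.0, 114.5, 13.2) [ 438.8 -136.7  212. ]
blob [276.1 193.1] 1075 (np.int32(37), np.int32(36)) circ (276.1, 192.7, 18.8) [ 434.5 -208.8  212. ]
blob [258.9 273. ] 747 (np.int32(35), np.int32(25)) circ (259.0, 275.0, 17.5) [ 417.1 -294.9  212. ]
blob [270.6 336.8] 315 (np.int32(33), np.int32(24)) circ (273.7, 337.8, 17.7) [ 432. -369.  212.]
[157.096  152.7728 134.1296]
[125.64347826 113.17971014  93.39130435]
```

{"name": "move_arm", "arguments": {
  "plan": [
    [[0,0,0],[-0.002,-0.002,0.05],1],
    [[0,0,0],[-0.002,-0.002,0.1],1],
    [[0,0,0],[-0.002,-0.002,0.14],0.5],
    [[0,0,0],[-0.002,-0.002,0.165],0.3],
    [[0,0,0],[-0.002,-0.002,0.176],0.2]
  ]
}}

```text
t: 13.3
eef_pos: [433.8, -208.6, 182.8]
tcp_rot: [-3.141, -0.001, 1.572]
ft_force: [0.1, 1.0, -0.2]
opening: 0.74
grip_force: 0.0
```

{"name": "move_arm", "arguments": {
  "plan": [
    [[0,0,0],[0,0,0],-1],
    [[0,0,0],[0,0,0],-1],
    [[0,0,0],[0,0,0],-1],
    [[0,0,0],[0,0,0],-1],
    [[0,0,0],[0,0,0],-1]
  ]
}}

```text
t: 13.92
eef_pos: [434.1, -209.9, 184.3]
tcp_rot: [3.14, 0.001, 1.571]
ft_force: [-0.8, 0.6, 6.0]
opening: 0.414
grip_force: 29.7
```

{"name": "move_arm", "arguments": {
  "plan": [
    [[0,0,0],[0,0,-0.01],-1],
    [[0,0,0],[0,0,-0.05],-1],
    [[0,0,0],[0,0,-0.1],-1],
    [[0,0,0],[0,0,-0.15],-1],
    [[0,0,0],[0,0,-0.19],-1]
  ]
}}

```text
t: 14.55
eef_pos: [433.3, -209.4, 375.7]
tcp_rot: [3.141, 0.0, 1.571]
ft_force: [-0.4, 0.2, -5.9]
opening: 0.413
grip_force: 28.1
```

{"name": "move_arm", "arguments": {
  "plan": [
    [[0,0,0],[0,0,-0.04],-1],
    [[0,0,0],[0.04,0,-0.05],-1],
    [[0,0,0],[0.09,0.01,-0.05],-1],
    [[0,0,0],[0.15,0.02,-0.05],-1],
    [[0,0,0],[0.21,0.033,-0.05],-1]
  ]
}}

```text
t: 15.18
eef_pos: [466.2, 2.1, 423.7]
tcp_rot: [-3.141, -0.0, 1.57]
ft_force: [1.1, 0.5, -5.8]
opening: 0.409
grip_force: 28.1
```

{"name": "move_arm", "arguments": {
  "plan": [
    [[0,0,0],[0.06,0,0],-1],
    [[0,0,0],[0.12,0,0],-1],
    [[0,0,0],[0.17,0,0],-1],
    [[0,0,0],[0.2,0,0],-1],
    [[0,0,0],[0.209,0,0],-1]
  ]
}}

```text
t: 15.8
eef_pos: [466.1, 210.8, 423.3]
tcp_rot: [-3.14, 0.0, 1.573]
ft_force: [0.6, 1.0, -5.7]
opening: 0.404
grip_force: 28.1
```

{"name": "move_arm", "arguments": {
  "plan": [
    [[0,0,0],[0,0,0.03],-1],
    [[0,0,0],[0,0,0.08],-1],
    [[0,0,0],[0,0,0.12],-1],
    [[0,0,0],[0,0,0.135],-1],
    [[0,0,0],[0,0,0.135],-1]
  ]
}}

```text
t: 16.42
eef_pos: [466.9, 208.9, 288.8]
tcp_rot: [-3.141, 0.0, 1.57]
ft_force: [-0.0, 0.2, -5.3]
opening: 0.405
grip_force: 28.1
```

{"name": "move_arm", "arguments": {
  "plan": [
    [[0,0,0],[0,0,0.02],-1],
    [[0,0,0],[0,0,0.045],-1],
    [[0,0,0],[0,0,0.07],-1],
    [[0,0,0],[0,0,0.09],-1],
    [[0,0,0],[0,0,0.094],-1]
  ]
}}

```text
t: 17.05
eef_pos: [467.3, 209.3, 195.3]
tcp_rot: [3.141, -0.0, 1.571]
ft_force: [0.9, 0.2, -5.4]
opening: 0.406
grip_force: 28.1
```

{"name": "move_arm", "arguments": {
  "plan": [
    [[0,0,0],[0,0,0.002],-1],
    [[0,0,0],[0,0,0.004],-1],
    [[0,0,0],[0,0,0.005],-1],
    [[0,0,0],[0,0,0.005],-1]
  ]
}}

```text
t: 17.55
eef_pos: [467.5, 209.7, 190.8]
tcp_rot: [3.139, -0.001, 1.571]
ft_force: [-0.6, 0.8, 6.1]
opening: 0.403
grip_force: 29.6
```

Floor contact. Releasing, rising and heading for amber.

{"name": "move_arm", "arguments": {
  "plan": [
    [[0,0,0],[0,0,0],0],
    [[0,0,0],[0,0,0],0.5],
    [[0,0,0],[0,0,0],1],
    [[0,0,0],[0,0,0],1],
    [[0,0,0],[0,0,0],1]
  ]
}}

```text
t: 18.18
eef_pos: [466.8, 209.3, 189.6]
tcp_rot: [-3.142, 0.0, 1.571]
ft_force: [-0.1, 1.1, 0.6]
opening: 0.864
grip_force: 0.0
```

{"name": "move_arm", "arguments": {
  "plan": [
    [[0,0,0],[0,0,-0.02],1],
    [[0,0,0],[0,0,-0.06],1],
    [[0,0,0],[0,0,-0.11],1],
    [[0,0,0],[-0.03,0,-0.155],1],
    [[0,0,0],[-0.09,0,-0.17],1]
  ]
}}

```text
t: 18.8
eef_pos: [467.1, 119.4, 362.1]
tcp_rot: [3.138, -0.001, 1.574]
ft_force: [0.6, -0.4, -0.8]
opening: 1.002
grip_force: 0.0
```

```bash
python3 - <<'E'
from h import *
w=look('wrist','w8');caps(w,217);d=look('side','d8')
E
```

```text
18.8 [467.1 119.4 362.1] [ 3.1377e+00 -5.0000e-04  1.5738e+00] 1.0022230988459737 0.0 [ 0.6 -0.4 -0.8]
blob [34.9  7.8] 344 (np.int32(35), np.int32(25)) circ (37.3, 7.1, 17.7) [269.6 274.  217. ]
blob [281.2  25.8] 2637 (np.int32(57), np.int32(59)) circ (281.5, 27.5, 36.8) [470.5 259.6 217. ]
blob [278.8  79.2] 853 (np.int32(41), np.int32(26)) circ (279.7, 84.7, 20.4) [469.2 214.3 217. ]
blob [269.  152.4] 559 (np.int32(36), np.int32(28)) circ (268.5, 155.5, 18.7) [459.2 152.7 217. ]
blob [262.5 181. ] 1129 (np.int32(38), np.int32(37)) circ (262.7, 180.7, 19.3) [453.7 129.1 217. ]
blob [143.1 246.8] 597 (np.int32(75), np.int32(72)) circ (143.0, 248.0, 50.2) [335.2  61.3 217. ]
18.85 [467.1 113.6 362.9] [3.1372e+00 1.8000e-03 1.5704e+00] 0.999911408112484 0.0 [ 1.7 -3.3  2.5]
```

{"name": "move_arm", "arguments": {
  "plan": [
    [[0,0,0],[-0.06,-0.006,0],1],
    [[0,0,0],[-0.12,-0.012,0],1],
    [[0,0,0],[-0.18,-0.02,0],1],
    [[0,0,0],[-0.24,-0.03,0],1],
    [[0,0,0],[-0.3,-0.04,0],1]
  ]
}}

```text
t: 19.52
eef_pos: [426.3, -182.2, 359.5]
tcp_rot: [3.141, -0.0, 1.571]
ft_force: [0.4, 0.2, -0.9]
opening: 1.001
grip_force: 0.0
```

{"name": "move_arm", "arguments": {
  "plan": [
    [[0,0,0],[-0.06,-0.01,0],1],
    [[0,0,0],[-0.1,-0.01,0],1],
    [[0,0,0],[-0.111,-0.01,0],1],
    [[0,0,0],[-0.111,-0.01,0],1],
    [[0,0,0],[-0.111,-0.01,0],1]
  ]
}}

```text
t: 20.15
eef_pos: [417.0, -290.5, 359.7]
tcp_rot: [3.141, -0.0, 1.572]
ft_force: [0.3, 0.7, 0.7]
opening: 1.002
grip_force: 0.0
```

```bash
python3 - <<'E'
from h import *
w=look('wrist','w9');caps(w)
E
```

```text
20.15 [ 417.  -290.5  359.7] [ 3.1415e+00 -2.0000e-04  1.5719e+00] 1.0023996954182643 0.0 [0.3 0.7 0.7]
blob [311.8   9. ] 754 (np.int32(43), np.int32(23)) circ (312.0, 2.0, 21.1) [ 445.2 -130.5  212. ]
blob [277.6 195.3] 1075 (np.int32(38), np.int32(37)) circ (277.7, 195.7, 18.8) [ 417.  -295.8  212. ]
```

Amber cap is 5 mm further along -y. Descending onto it.

{"name": "move_arm", "arguments": {
  "plan": [
    [[0,0,0],[-0.005,0,0.05],1],
    [[0,0,0],[-0.005,0,0.1],1],
    [[0,0,0],[-0.005,0,0.14],0.5],
    [[0,0,0],[-0.005,0,0.165],0.3],
    [[0,0,0],[-0.005,0,0.176],0.2]
  ]
}}

```text
t: 20.82
eef_pos: [416.8, -295.7, 182.8]
tcp_rot: [-3.141, -0.001, 1.572]
ft_force: [0.4, 0.1, 0.5]
opening: 0.741
grip_force: 0.0
```

{"name": "move_arm", "arguments": {
  "plan": [
    [[0,0,0],[0,0,0],-1],
    [[0,0,0],[0,0,0],-1],
    [[0,0,0],[0,0,0],-1],
    [[0,0,0],[0,0,0],-1],
    [[0,0,0],[0,0,0],-1]
  ]
}}

```text
t: 21.45
eef_pos: [417.0, -296.9, 184.3]
tcp_rot: [3.141, 0.001, 1.571]
ft_force: [-1.1, 0.3, 6.8]
opening: 0.414
grip_force: 29.7
```

{"name": "move_arm", "arguments": {
  "plan": [
    [[0,0,0],[0,0,-0.01],-1],
    [[0,0,0],[0,0,-0.05],-1],
    [[0,0,0],[0,0,-0.1],-1],
    [[0,0,0],[0,0,-0.15],-1],
    [[0,0,0],[0,0,-0.2],-1]
  ]
}}

```text
t: 22.08
eef_pos: [416.3, -296.2, 385.5]
tcp_rot: [-3.141, -0.0, 1.571]
ft_force: [1.2, -0.7, -5.2]
opening: 0.412
grip_force: 28.2
```

{"name": "move_arm", "arguments": {
  "plan": [
    [[0,0,0],[0,0,-0.035],-1],
    [[0,0,0],[0.04,0,-0.04],-1],
    [[0,0,0],[0.09,0.01,-0.04],-1],
    [[0,0,0],[0.15,0.02,-0.04],-1],
    [[0,0,0],[0.21,0.035,-0.04],-1]
  ]
}}

```text
t: 22.7
eef_pos: [451.2, -84.8, 423.9]
tcp_rot: [-3.141, -0.0, 1.57]
ft_force: [1.2, 0.3, -5.1]
opening: 0.414
grip_force: 28.2
```

{"name": "move_arm", "arguments": {
  "plan": [
    [[0,0,0],[0.06,0.01,0],-1],
    [[0,0,0],[0.12,0.02,0],-1],
    [[0,0,0],[0.18,0.024,0],-1],
    [[0,0,0],[0.24,0.024,0],-1],
    [[0,0,0],[0.3,0.024,0],-1]
  ]
}}

```text
t: 23.32
eef_pos: [475.1, 215.3, 423.7]
tcp_rot: [-3.141, 0.0, 1.571]
ft_force: [1.2, 0.3, -4.9]
opening: 0.411
grip_force: 28.2
```

{"name": "move_arm", "arguments": {
  "plan": [
    [[0,0,0],[0.05,0,0],-1],
    [[0,0,0],[0.075,0,0],-1],
    [[0,0,0],[0.079,0,0],-1],
    [[0,0,0],[0.079,0,0.03],-1],
    [[0,0,0],[0.079,0,0.08],-1]
  ]
}}

```text
t: 23.95
eef_pos: [476.1, 291.6, 344.0]
tcp_rot: [3.139, -0.001, 1.57]
ft_force: [0.6, 0.8, -5.6]
opening: 0.407
grip_force: 28.2
```

{"name": "move_arm", "arguments": {
  "plan": [
    [[0,0,0],[0,0,0.04],-1],
    [[0,0,0],[0,0,0.055],-1],
    [[0,0,0],[0,0,0.055],-1]
  ]
}}

```text
t: 24.32
eef_pos: [476.0, 291.9, 288.9]
tcp_rot: [-3.141, 0.0, 1.57]
ft_force: [-0.2, -0.7, -3.7]
opening: 0.409
grip_force: 28.3
```

{"name": "move_arm", "arguments": {
  "plan": [
    [[0,0,0],[0.001,0,0.02],-1],
    [[0,0,0],[0.001,0,0.045],-1],
    [[0,0,0],[0.001,0,0.07],-1],
    [[0,0,0],[0.001,0,0.09],-1],
    [[0,0,0],[0.001,0,0.094],-1]
  ]
}}

```text
t: 24.95
eef_pos: [476.3, 293.3, 195.3]
tcp_rot: [3.141, -0.0, 1.571]
ft_force: [0.2, 0.5, -4.0]
opening: 0.408
grip_force: 28.3
```

{"name": "move_arm", "arguments": {
  "plan": [
    [[0,0,0],[0,0,0.002],-1],
    [[0,0,0],[0,0,0.004],-1],
    [[0,0,0],[0,0,0.005],-1],
    [[0,0,0],[0,0,0.005],-1]
  ]
}}

```text
t: 25.45
eef_pos: [476.1, 293.5, 190.5]
tcp_rot: [3.14, -0.001, 1.571]
ft_force: [-0.4, 0.3, 1.8]
opening: 0.408
grip_force: 29.3
```

Floor contact again. Releasing, then on to red.

{"name": "move_arm", "arguments": {
  "plan": [
    [[0,0,0],[0,0,0],0],
    [[0,0,0],[0,0,0],0.5],
    [[0,0,0],[0,0,0],1],
    [[0,0,0],[0,0,0],1],
    [[0,0,0],[0,0,0],1]
  ]
}}

```text
t: 26.08
eef_pos: [475.8, 293.3, 189.6]
tcp_rot: [3.142, 0.0, 1.571]
ft_force: [0.4, -0.2, 0.8]
opening: 0.863
grip_force: 0.0
```

{"name": "move_arm", "arguments": {
  "plan": [
    [[0,0,0],[0,0,-0.02],1],
    [[0,0,0],[0,0,-0.06],1],
    [[0,0,0],[0,0,-0.11],1],
    [[0,0,0],[-0.03,0,-0.155],1],
    [[0,0,0],[-0.09,0,-0.17],1]
  ]
}}

```text
t: 26.7
eef_pos: [476.1, 203.5, 362.1]
tcp_rot: [3.138, -0.001, 1.574]
ft_force: [1.7, -1.1, -0.1]
opening: 1.002
grip_force: 0.0
```

{"name": "move_arm", "arguments": {
  "plan": [
    [[0,0,0],[-0.06,-0.004,0],1],
    [[0,0,0],[-0.12,-0.008,0],1],
    [[0,0,0],[-0.18,-0.013,0],1],
    [[0,0,0],[-0.24,-0.02,0],1],
    [[0,0,0],[-0.3,-0.03,0],1]
  ]
}}

```text
t: 27.32
eef_pos: [445.2, -98.5, 359.8]
tcp_rot: [3.141, 0.0, 1.571]
ft_force: [1.0, -0.9, -0.5]
opening: 1.0
grip_force: 0.0
```

{"name": "move_arm", "arguments": {
  "plan": [
    [[0,0,0],[-0.02,-0.001,0],1],
    [[0,0,0],[-0.03,-0.001,0],1],
    [[0,0,0],[-0.03,-0.001,0],1],
    [[0,0,0],[-0.03,-0.001,0],1]
  ]
}}

```text
t: 27.82
eef_pos: [444.9, -125.8, 359.6]
tcp_rot: [3.142, -0.0, 1.572]
ft_force: [-0.6, 0.1, -0.3]
opening: 0.999
grip_force: 0.0
```

```bash
python3 - <<'E'
from h import *
w=look('wrist','w10');caps(w)
d=look('side','d10');cv2.imwrite("pics/m10.png",crop(d,(180,130,400,330),3,[(rk([(-45,y),(45,y)],65),(0,0,255)) for y in(84,0,-84)]))
E
```

```text
27.825 [ 444.9 -125.8  359.6] [ 3.1415e+00 -2.0000e-04  1.5719e+00] 0.9992494009164153 0.0 [-0.6  0.1 -0.3]
blob [151.5  16.6] 2565 (np.int32(122), np.int32(40)) circ (136.5, 19.5, 63.6) [326.4  20.8 212. ]
blob [278.2 191.4] 1081 (np.int32(37), np.int32(37)) circ (278.3, 191.5, 18.9) [ 445.5 -127.   212. ]
27.875 [ 444.9 -125.8  359.7] [ 3.1415e+00 -1.0000e-04  1.5721e+00] 0.9988543211967723 0.0 [0.3 0.5 0.9]
```

View pics/m10.png

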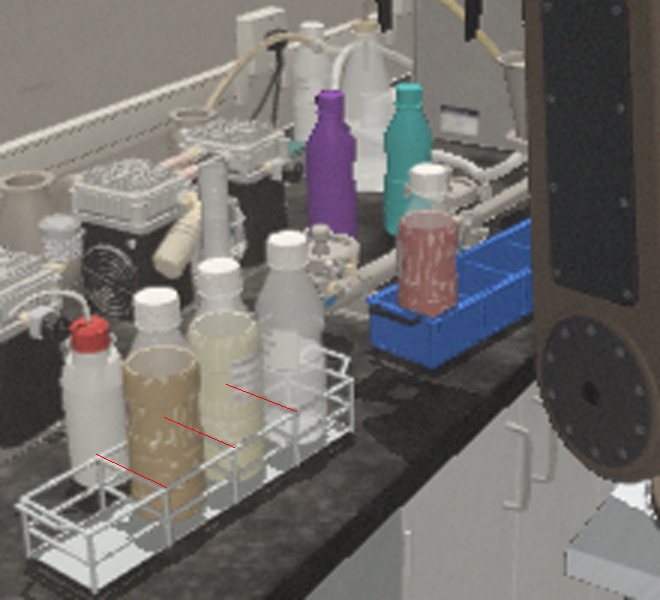

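Colourless (288,250), yellow (220,275) and amber (157,300) in this crop all stand upright in their places. Red comes last.

{"name": "move_arm", "arguments": {
  "plan": [
    [[0,0,0],[-0.001,0,0.05],1],
    [[0,0,0],[-0.001,0,0.1],1],
    [[0,0,0],[-0.001,0,0.14],0.5],
    [[0,0,0],[-0.001,0,0.165],0.3],
    [[0,0,0],[-0.001,0,0.176],0.2]
  ]
}}

```text
t: 28.55
eef_pos: [444.6, -127.0, 182.6]
tcp_rot: [-3.14, -0.001, 1.572]
ft_force: [0.6, -0.1, 0.1]
opening: 0.741
grip_force: 0.0
```

{"name": "move_arm", "arguments": {
  "plan": [
    [[0,0,0],[0,0,0],-1],
    [[0,0,0],[0,0,0],-1],
    [[0,0,0],[0,0,0],-1],
    [[0,0,0],[0,0,0],-1],
    [[0,0,0],[0,0,0],-1]
  ]
}}

```text
t: 29.18
eef_pos: [445.1, -127.8, 184.2]
tcp_rot: [3.14, 0.0, 1.571]
ft_force: [0.1, 0.9, 5.0]
opening: 0.412
grip_force: 29.6
```

{"name": "move_arm", "arguments": {
  "plan": [
    [[0,0,0],[0,0,-0.01],-1],
    [[0,0,0],[0,0,-0.05],-1],
    [[0,0,0],[0,0,-0.1],-1],
    [[0,0,0],[0,0,-0.15],-1],
    [[0,0,0],[0,0,-0.2],-1]
  ]
}}

```text
t: 29.8
eef_pos: [444.1, -127.4, 385.4]
tcp_rot: [-3.141, -0.0, 1.571]
ft_force: [0.7, -1.0, -6.3]
opening: 0.407
grip_force: 27.9
```

{"name": "move_arm", "arguments": {
  "plan": [
    [[0,0,0],[0,0,-0.035],-1],
    [[0,0,0],[0.04,0,-0.04],-1],
    [[0,0,0],[0.09,0.01,-0.04],-1],
    [[0,0,0],[0.15,0.02,-0.04],-1],
    [[0,0,0],[0.21,0.03,-0.04],-1]
  ]
}}

```text
t: 30.42
eef_pos: [474.2, 84.1, 423.7]
tcp_rot: [-3.141, 0.0, 1.57]
ft_force: [1.9, -0.4, -6.0]
opening: 0.403
grip_force: 28.0
```

{"name": "move_arm", "arguments": {
  "plan": [
    [[0,0,0],[0.06,0.01,0],-1],
    [[0,0,0],[0.12,0.011,0],-1],
    [[0,0,0],[0.18,0.011,0],-1],
    [[0,0,0],[0.24,0.011,0],-1],
    [[0,0,0],[0.29,0.011,0],-1]
  ]
}}

```text
t: 31.05
eef_pos: [484.9, 374.4, 423.2]
tcp_rot: [-3.14, 0.001, 1.572]
ft_force: [0.1, -0.4, -5.4]
opening: 0.4
grip_force: 28.0
```

{"name": "move_arm", "arguments": {
  "plan": [
    [[0,0,0],[0.004,0,0],-1],
    [[0,0,0],[0.004,0,0.03],-1],
    [[0,0,0],[0.004,0,0.08],-1],
    [[0,0,0],[0.004,0,0.13],-1],
    [[0,0,0],[0.004,0,0.135],-1]
  ]
}}

```text
t: 31.68
eef_pos: [484.6, 374.8, 285.8]
tcp_rot: [-3.136, 0.004, 1.57]
ft_force: [-0.5, -0.3, -4.9]
opening: 0.4
grip_force: 28.8
```

{"name": "move_arm", "arguments": {
  "plan": [
    [[0,0,0],[0,0,0],-1],
    [[0,0,0],[0,0,0],-1]
  ]
}}

```text
t: 31.92
eef_pos: [486.5, 376.5, 291.0]
tcp_rot: [3.139, -0.002, 1.571]
ft_force: [0.4, -0.1, -3.2]
opening: 0.398
grip_force: 28.9
```

{"name": "move_arm", "arguments": {
  "plan": [
    [[0,0,0],[0,0,0.02],-1],
    [[0,0,0],[0,0,0.045],-1],
    [[0,0,0],[0,0,0.07],-1],
    [[0,0,0],[0,0,0.09],-1],
    [[0,0,0],[0,0,0.094],-1]
  ]
}}

```text
t: 32.55
eef_pos: [487.0, 376.6, 197.6]
tcp_rot: [3.137, -0.003, 1.57]
ft_force: [-0.3, 0.8, -0.0]
opening: 0.32
grip_force: 0.0
```

{"name": "move_arm", "arguments": {
  "plan": [
    [[0,0,0],[0,0,0.002],-1],
    [[0,0,0],[0,0,0.004],-1],
    [[0,0,0],[0,0,0.005],-1],
    [[0,0,0],[0,0,0.005],-1]
  ]
}}

```text
t: 33.05
eef_pos: [485.9, 376.5, 189.7]
tcp_rot: [3.141, -0.0, 1.571]
ft_force: [0.6, 0.8, 1.5]
opening: 0.005
grip_force: 0.7
```

The red bottle slipped out of the grip on the way down. I'll look before moving anything.

```bash
python3 - <<'E'
from h import *
w=look('wrist','w11');d=look('side','d11');s=look('scene','s11')
a=crop(d,(170,120,330,340),2.7);b=crop(s,(150,120,280,250),2.8);c=cv2.resize(w["img"][:,:,::-1],(364,230),interpolation=cv2.INTER_AREA)
m=np.zeros((600,800,3),np.uint8);m[:a.shape[0],:a.shape[1]]=a;m[:b.shape[0],434:434+b.shape[1]]=b;m[368:598,434:798]=c
cv2.imwrite("pics/m11.png",m)
E
```

```text
33.05 [485.9 376.5 189.7] [ 3.1413e+00 -2.0000e-04  1.5709e+00] 0.0046568394023600735 0.6687902323369599 [0.6 0.8 1.5]
33.1 [485.8 376.5 189.7] [ 3.1414e+00 -2.0000e-04  1.5709e+00] 0.007450496796942844 0.6637819466988049 [0.4 1.1 0.6]
33.15 [485.8 376.5 189.7] [ 3.1414e+00 -1.0000e-04  1.5709e+00] 0.00678323793875771 0.6670350093099842 [-0.7  0.3  0.9]
```

View pics/m11.png

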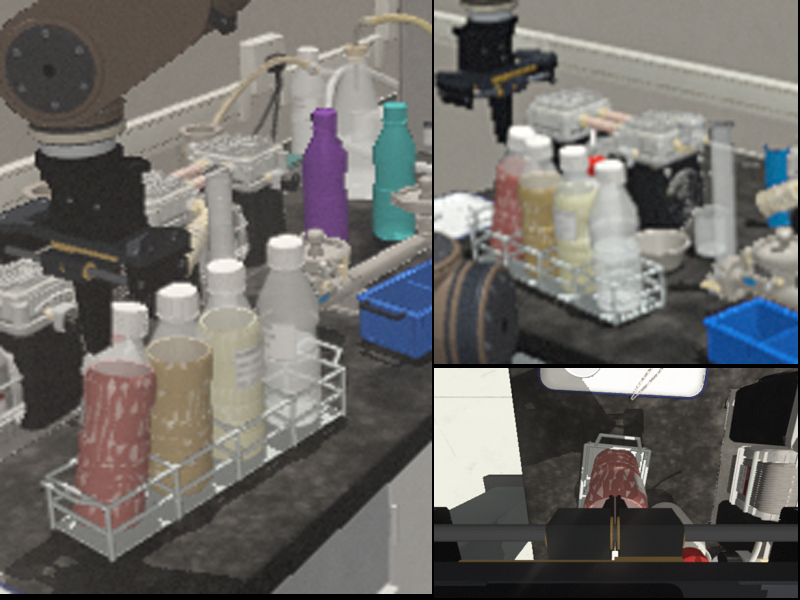

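The red bottle is in its place but leaning, with its cap at (130,318) in the side crop, next to the shut fingers. I'll triangulate the cap and base.

```bash
cat >>h.py <<'E'
def tri(ps,uvs):
    A=np.zeros((3,3));b=np.zeros(3)
    for p,uv in zip(ps,uvs):
        o=p["extrinsics"][:3,3];d=ray(p,uv,0)-o;d/=np.linalg.norm(d);M=np.eye(3)-np.outer(d,d);A+=M;b+=M@o
    return np.linalg.solve(A,b)
E
python3 - <<'E'
from h import *
d=pickle.load(open('d11.pkl','rb'));s=pickle.load(open('s11.pkl','rb'))
X=tri([d,s],[(130/2.7+170,320/2.7+120),((521-434)/2.8+150,137/2.8+120)]);print("cap",X,proj(d,X),proj(s,X))
print("amber cap",tri([d,s],[(178/2.7+170,301/2.7+120),((538-434)/2.8+150,147/2.8+120)]))
# red hue masks
for p in (d,s):
    h=cv2.cvtColor(p["img"],cv2.COLOR_RGB2HSV);m=((h[...,0]<8)|(h[...,0]>172))&(h[...,1]>60)&(h[...,2]>90)
    n,l,st,c=cv2.connectedComponentsWithStats(m.astype(np.uint8));
    for i in range(1,n):
        if st[i][4]>60:
            print(st[i],c[i].round(1))
            if st[i][3]>35 and st[i][0]<240:
                for r in range(st[i][1],st[i][1]+st[i][3],6):
                    xs=np.where(l[r]==i)[0];print(r,xs.min(),xs.max(),end="; ")
                print()
for k in (20,60,100,140): print(k,proj(d,(485.6,376.5,k)),proj(s,(485.6,376.5,k)))
w=pickle.load(open('w11.pkl','rb'))
E
```

```text
cap [483.39038663 334.98640222 204.11420345] [[217.87265494 237.8973156 ]] [[180.92856124 169.32176325]]
amber cap [468.48325139 282.65829547 204.80792523]
[ 198  256   30   51 1024] [211.7 280.7]
256 203 203; 262 201 227; 268 202 226; 274 201 224; 280 199 224; 286 199 224; 292 198 224; 298 198 222; 304 206 211; 
[211 302  13  14  84] [216.7 308.6]
[170 179  11  25 190] [175.4 192.5]
[345 290  24  14 110] [356.3 296.6]
20 [[212.2490482  308.29074369]] [[178.59980778 208.60232056]]
60 [[210.89045905 294.98260829]] [[177.71326893 199.87981704]]
100 [[209.49568857 281.32005668]] [[176.81329314 191.02510984]]
140 [[208.0632719  267.28873981]] [[175.8995726  182.03517036]]
```

With the bias seen on amber removed, the red cap is about 31 mm toward -y. The shut fingers are holding it tilted by around 9°. I'll back the fingers slowly away in +y so that it settles upright.

{"name": "move_arm", "arguments": {
  "plan": [
    [[0,0,0],[0.003,0,0],-1],
    [[0,0,0],[0.006,0,0],-1],
    [[0,0,0],[0.01,0,0],-1],
    [[0,0,0],[0.014,0,0],-1],
    [[0,0,0],[0.018,0,0],-1]
  ]
}}

```text
t: 33.83
eef_pos: [485.7, 394.6, 189.5]
tcp_rot: [-3.141, 0.0, 1.571]
ft_force: [0.2, -1.0, 0.0]
opening: 0.004
grip_force: 0.0
```

{"name": "move_arm", "arguments": {
  "plan": [
    [[0,0,0],[0.004,0,0],-1],
    [[0,0,0],[0.009,0,0],-1],
    [[0,0,0],[0.014,0,0],-1],
    [[0,0,0],[0.019,0,0],-1],
    [[0,0,0],[0.026,0,0],-1]
  ]
}}

```text
t: 34.45
eef_pos: [485.8, 420.7, 189.7]
tcp_rot: [3.141, 0.0, 1.571]
ft_force: [0.0, 0.2, -0.4]
opening: 0.005
grip_force: 0.0
```

```bash
cat > m.py <<'E'
from h import *
import sys
d=look('side','d12');s=look('scene','s12');p=d["img"]
def whites(p,box):
    x0,y0,x1,y1=box;m=(p["img"][y0:y1,x0:x1].min(2)>175)&(np.ptp(p["img"][y0:y1,x0:x1].astype(int),axis=2)<25)
    n,l,st,c=cv2.connectedComponentsWithStats(m.astype(np.uint8))
    for i in range(1,n):
        if 40<st[i][4]<400: print("w",st[i]+[x0,y0,0,0,0],(c[i]+[x0,y0]).round(1))
whites(d,(195,200,300,260));whites(s,(165,160,230,200))
h=cv2.cvtColor(p,cv2.COLOR_RGB2HSV);m=((h[...,0]<8)|(h[...,0]>172))&(h[...,1]>60)&(h[...,2]>90)
for r in range(258,304,6):
    xs=[x for x in np.where(m[r])[0] if 190<x<245];print(r,(min(xs),max(xs)) if xs else 0,end="; ")
E
python3 m.py
```

```text
34.45 [485.8 420.7 189.7] [3.1415 0.     1.5707] 0.005359533486479512 0.0 [ 0.   0.2 -0.4]
34.5 [485.8 421.4 189.6] [ 3.1414e+00 -3.0000e-04  1.5710e+00] 0.003093707525985312 0.0 [-0.6  0.3 -1.4]
w [269 207  13   6  55] [275.3 209.2]
w [246 216  14   7  65] [252.1 218.4]
w [225 226  14  10  68] [231.3 228.8]
w [271 241  17  13 132] [277.9 246.7]
w [202 245  18  10  95] [210.8 250.4]
w [175 164  16  12  99] [183.3 168.9]
w [195 172  10   9  58] [199.9 175.4]
w [196 177  25  23 226] [211.  188.5]
w [165 190   5  10  44] [166.9 195.1]
258 (np.int64(200), np.int64(200)); 264 (np.int64(198), np.int64(224)); 270 (np.int64(199), np.int64(223)); 276 (np.int64(199), np.int64(221)); 282 (np.int64(197), np.int64(222)); 288 (np.int64(198), np.int64(222)); 294 (np.int64(197), np.int64(223)); 300 (np.int64(198), np.int64(220));
```

{"name": "move_arm", "arguments": {
  "plan": [
    [[0,0,0],[0,0,-0.03],-1],
    [[0,0,0],[0,0,-0.08],-1],
    [[0,0,0],[0,0,-0.13],1],
    [[0,0,0],[-0.03,0,-0.165],1],
    [[0,0,0],[-0.045,0,-0.171],1]
  ]
}}

```text
t: 35.17
eef_pos: [486.1, 374.6, 362.9]
tcp_rot: [3.138, -0.002, 1.57]
ft_force: [0.3, 0.2, -1.1]
opening: 0.262
grip_force: 0.0
```

{"name": "move_arm", "arguments": {
  "plan": [
    [[0,0,0],[0,0,0],1],
    [[0,0,0],[0,0,0],1],
    [[0,0,0],[0,0,0],1]
  ]
}}

```text
t: 35.55
eef_pos: [485.6, 375.8, 359.3]
tcp_rot: [-3.14, 0.001, 1.571]
ft_force: [-0.2, 0.2, 0.5]
opening: 0.577
grip_force: 0.0
```

```bash
python3 - <<'E'
from h import *
w=look('wrist','w13');caps(w,217);caps(w,217,190)
# red body base region
im=w["img"];h=cv2.cvtColor(im,cv2.COLOR_RGB2HSV);m=((h[...,0]<8)|(h[...,0]>172))&(h[...,1]>60)&(h[...,2]>70);m[:,330:]=0
ys,xs=np.where(m);print(len(ys),ys.min(),ys.max(),xs.min(),xs.max())
for n in ("wash_bottle","measuring_cylinder"): pass
d=look('side','d13')
for n in ("bottle_red_mid","wash_bottle","measuring_cylinder"):
    for r in eyes.cut_out(d,n) if 0 else __import__('cell').eyes.cut_out(d,n):
        y,x=np.where(r["mask"]);print(n,round(r["score"],2),r["uv"],x.min(),x.max(),y.min(),y.max())
for z in (9,70,140,217): print(z,proj(d,(485.6,376.5,z)),proj(w,(485.6,376.5,z)))
E
```

```text
35.55 [485.6 375.8 359.3] [-3.1400e+00  1.0000e-03  1.5713e+00] 0.5770221494085065 0.0 [-0.2  0.2  0.5]
blob [280.2 218.5] 946 (np.int32(37), np.int32(32)) circ (280.0, 218.0, 18.4) [487.7 349.7 217. ]
blob [266.8 269.5] 884 (np.int32(35), np.int32(31)) circ (266.9, 270.0, 17.6) [474.7 295.3 217. ]
blob [262.2 338.7] 658 (np.int32(33), np.int32(23)) circ (262.2, 340.1, 16.3) [469.1 214.  217. ]
blob [508.2  85.9] 2851 (np.int32(87), np.int32(115)) circ (516.0, 89.0, 69.0) [691.3 467.  217. ]
blob [286.7 138.1] 319 (np.int32(67), np.int32(53)) circ (279.3, 149.5, 37.2) [486.9 414.7 217. ]
blob [468.3 180.9] 331 (np.int32(14), np.int32(60)) circ (467.5, 183.5, 30.0) [661.6 383.6 217. ]
blob [505.8 181.7] 342 (np.int32(17), np.int32(61)) circ (505.0, 184.0, 30.8) [696.4 383.2 217. ]
blob [280.4 218.4] 997 (np.int32(38), np.int32(34)) circ (280.4, 218.5, 18.9) [488.  349.2 217. ]
blob [266.9 269.5] 927 (np.int32(37), np.int32(31)) circ (267.0, 270.0, 18.2) [474.8 295.3 217. ]
blob [262.3 338.7] 702 (np.int32(34), np.int32(25)) circ (262.5, 341.0, 17.0) [469.4 212.9 217. ]
2012 134 208 252 309
35.6 [485.6 375.8 359.6] [-3.1403e+00  8.0000e-04  1.5713e+00] 0.6195321314525519 0.0 [-0.2  0.4  0.2]
bottle_red_mid 0.84 [211.4, 276.5] 197 225 233 314
measuring_cylinder 0.77 [250.1, 200.5] 245 256 181 215
9 [[212.61650368 311.89017422]] [[278.21525895 159.37444756]]
70 [[210.54521433 291.60074449]] [[278.14660542 165.73179335]]
140 [[208.0632719  267.28873981]] [[278.04257344 175.36519671]]
217 [[205.19412028 239.18380601]] [[277.87743101 190.65745283]]
```

The red cap is at (488,350) and did not spring back, so the bottle is wedged at about 8°. I'll fit its full pose from the bottle masks, using the upright amber as reference.

```bash
cat > fit.py <<'E'
from h import *
from cell import eyes
from scipy.optimize import minimize
prof=[(0,32),(6,34),(130,34),(160,26),(185,19.5),(208,19.5)]
def sil(p,x):
    b=np.array(x[:3]);ax=np.array([x[3],x[4],1.]);ax/=np.linalg.norm(ax);e1=np.cross(ax,[0,1,0]);e1/=np.linalg.norm(e1);e2=np.cross(ax,e1);t=np.linspace(0,2*np.pi,40)[:,None]
    m=np.zeros((420*4,560*4),np.uint8);rings=[proj(p,b+ax*h+r*(np.cos(t)*e1+np.sin(t)*e2)) for h,r in prof]
    for a,c in zip(rings,rings[1:]): cv2.fillConvexPoly(m,cv2.convexHull((np.vstack([a,c])*4).astype(np.int32)),1)
    return cv2.resize(m*255,(560,420),interpolation=cv2.INTER_AREA)/255.
def getmask(p,X):
    u=proj(p,X)[0];r=eyes.cut_out(p,"bottle_red_mid");r=[k for k in r if np.hypot(*(np.array(k["uv"])-u))<14]
    return min(r,key=lambda k:np.hypot(*(np.array(k["uv"])-u)))["mask"].astype(float) if r else None
def iou(a,m): return np.minimum(a,m).sum()/np.maximum(a,m).sum()
if __name__=="__main__":
    P=[look('side','d14'),look('scene','s14')]
    for nm,x0 in (("red",(485.6,376.5,9)),("amber",(476.1,293,9))):
        M=[getmask(p,np.array(x0)+[0,0,104]) for p in P];print(nm,[m is not None and m.sum() for m in M])
        for p,m in zip(P,M):
            if m is None: continue
            y,xx=np.where(m>0);print(xx.min(),xx.max(),y.min(),y.max())
            full=lambda q:-iou(sil(p,(x0[0]+q[0],x0[1]+q[1],9,q[2]/100,q[3]/100)),m)
            best=min((minimize(full,[0,0,0,s],method="Nelder-Mead",options=dict(initial_simplex=np.array([[0,0,0,s],[8,0,0,s],[0,8,0,s],[0,0,8,s],[0,0,0,s+8.]]),maxiter=250)) for s in (0,-13)),key=lambda r:r.fun)
            print(best.x.round(1),round(best.fun,3),"upright",round(full([0,0,0,0]),3))
E
python3 fit.py
```

```text
35.8 [485.7 375.6 360.3] [-3.1413e+00  2.0000e-04  1.5711e+00] 0.7872211170568816 0.0 [ 0.1  0.5 -0.7]
35.85 [485.7 375.5 360.4] [-3.1414e+00  2.0000e-04  1.5710e+00] 0.8282994077135881 0.0 [ 0.2 -0.3  0. ]
red [np.float64(1828.0), np.float64(450.0)]
197 225 233 317
[ 18.4 -11.9 -10.6  -5.9] -0.903 upright -0.691
169 183 164 212
[ -2.   11.9   2.1 -18.1] -0.613 upright -0.54
amber [False, np.float64(450.0)]
169 183 164 212
[  7.2 102.   15.4 -10.4] -0.601 upright -0.007
```

Single views leave the base ambiguous, so I'll regrasp the cap with the tool tilted 8° to match, draw the bottle out along its axis, and set it down again.

{"name": "move_arm", "arguments": {
  "plan": [
    [[0,4,0],[-0.015,0.002,0.04],1],
    [[0,8,0],[-0.03,0.002,0.08],1],
    [[0,8,0],[-0.03,0.002,0.11],1],
    [[0,8,0],[-0.03,0.002,0.11],1],
    [[0,8,0],[-0.03,0.002,0.11],1]
  ]
}}

```text
t: 36.72
eef_pos: [488.3, 345.8, 252.0]
tcp_rot: [3.14, -0.14, 1.571]
ft_force: [0.1, 0.4, 0.4]
opening: 0.999
grip_force: 0.0
```

```bash
python3 - <<'E'
from h import *
w=look('wrist','w15');caps(w,219);caps(w,219,190)
E
```

```text
36.725 [488.3 345.8 252. ] [ 3.14   -0.1403  1.5713] 0.9993735591976342 0.0 [0.1 0.4 0.4]
blob [324.8  31.3] 347 (np.int32(45), np.int32(62)) circ (326.0, 30.5, 37.6) [516.6 470.1 219. ]
blob [354.1  34.7] 2838 (np.int32(70), np.int32(64)) circ (346.5, 30.0, 45.7) [528.6 470.4 219. ]
blob [256.2 325.9] 892 (np.int32(54), np.int32(22)) circ (256.5, 318.0, 26.5) [474.8 293.3 219. ]
blob [324.8  31.4] 422 (np.int32(47), np.int32(63)) circ (325.0, 31.0, 38.6) [516.1 469.8 219. ]
blob [355.4  36.2] 3356 (np.int32(78), np.int32(67)) circ (347.5, 31.5, 49.7) [529.2 469.5 219. ]
blob [555.2  65.5] 462 (np.int32(11), np.int32(114)) circ (554.0, 56.5, 56.7) [651.5 455.7 219. ]
blob [539.7 180.3] 329 (np.int32(13), np.int32(74)) circ (538.5, 183.5, 36.8) [649.5 380.7 219. ]
blob [256.5 326. ] 938 (np.int32(54), np.int32(23)) circ (256.5, 318.0, 26.5) [474.8 293.3 219. ]
```

{"name": "move_arm", "arguments": {
  "plan": [
    [[0,0,0],[0,0,0.02],1],
    [[0,0,0],[0,0,0.035],1],
    [[0,0,0],[0,0,0.05],0.6],
    [[0,0,0],[0,0,0.06],0.3],
    [[0,0,0],[0,0,0.063],0.2]
  ]
}}

```text
t: 37.4
eef_pos: [487.7, 354.2, 187.6]
tcp_rot: [-3.141, -0.139, 1.571]
ft_force: [1.3, 0.2, -0.2]
opening: 0.743
grip_force: 0.0
```

{"name": "move_arm", "arguments": {
  "plan": [
    [[0,0,0],[0,0,0],-1],
    [[0,0,0],[0,0,0],-1],
    [[0,0,0],[0,0,0],-1],
    [[0,0,0],[0,0,0],-1],
    [[0,0,0],[0,0,0],-1]
  ]
}}

```text
t: 38.02
eef_pos: [487.9, 354.1, 188.5]
tcp_rot: [3.141, -0.14, 1.571]
ft_force: [-0.2, -0.1, 0.9]
opening: 0.433
grip_force: 29.0
```

{"name": "move_arm", "arguments": {
  "plan": [
    [[0,0,0],[0,0,0],-1],
    [[0,0,0],[0,0,-0.003],-1],
    [[0,0,0],[0,0,-0.008],-1],
    [[0,0,0],[0,0,-0.014],-1],
    [[0,0,0],[0,0,-0.02],-1]
  ]
}}

```text
t: 38.65
eef_pos: [487.8, 351.2, 208.4]
tcp_rot: [3.142, -0.14, 1.571]
ft_force: [-0.2, 0.4, -4.9]
opening: 0.432
grip_force: 28.1
```

Held, full weight on the wrist. Drawing it out and turning it upright.

{"name": "move_arm", "arguments": {
  "plan": [
    [[0,0,0],[0,0,-0.01],-1],
    [[0,0,0],[0,0,-0.03],-1],
    [[0,0,0],[0,0,-0.055],-1],
    [[0,0,0],[0,0,-0.08],-1],
    [[0,0,0],[0,0,-0.09],-1]
  ]
}}

```text
t: 39.28
eef_pos: [488.0, 338.7, 299.0]
tcp_rot: [3.139, -0.141, 1.571]
ft_force: [0.0, -0.2, -5.3]
opening: 0.432
grip_force: 28.1
```

```bash
python3 - <<'E'
import pickle
from fit import *
P=[look('side','d16'),look('scene','s16')]
d=P[0];t=d["s"]["eef_pos"]
m=getmask(d,t+[0,20,-78])
print(m is not None and m.sum())
if m is not None:
    y,xx=np.where(m>0);print(xx.min(),xx.max(),y.min(),y.max())
    ax=lambda q:np.array([q[0],q[1],1])/np.linalg.norm([q[0],q[1],1])
    g=t+np.array([0,-.139,.99])*19
    for L in (185,193,198,203):
        f=lambda q:-iou(sil(d,(*(g+[q[2],0,0]-L*ax(q)),q[0],q[1])),m)
        r=minimize(f,[0,-.14,0],method="Nelder-Mead",options=dict(initial_simplex=[[0,-.14,0],[.08,-.14,0],[0,-.02,0],[0,-.14,5]],maxiter=150));print(L,r.x.round(3),round(r.fun,3))
E
```

```text
39.275 [488.  338.7 299. ] [ 3.1394 -0.1405  1.571 ] 0.4323907337159951 28.057173786020055 [ 0.  -0.2 -5.3]
39.325 [488.1 338.7 299.4] [ 3.1389 -0.1407  1.571 ] 0.42861227629565524 28.178493883014912 [ 0.4 -0.1 -4.1]
2025.0
198 226 189 275
185 [ 0.13  -0.288 -3.049] -0.86
193 [ 0.047 -0.18  -0.042] -0.904
198 [ 0.005 -0.127  0.982] -0.919
203 [-1.000e-03 -1.170e-01  1.543e+00] -0.901
```

The held bottle lines up with the tool (about 10 mm of cap gripped, tilt within 1°). Turning the tool vertical over the end place, gently.

{"name": "move_arm", "arguments": {
  "plan": [
    [[0,-1.5,0],[0.006,0,0],-1],
    [[0,-3.5,0],[0.016,-0.001,0],-1],
    [[0,-5.5,0],[0.027,-0.002,0],-1],
    [[0,-7.3,0],[0.035,-0.002,0],-1],
    [[0,-8,0],[0.038,-0.002,0],-1]
  ]
}}

```text
t: 40.05
eef_pos: [485.6, 377.3, 301.8]
tcp_rot: [-3.141, 0.001, 1.572]
ft_force: [-0.5, -0.0, -5.1]
opening: 0.435
grip_force: 28.1
```

{"name": "move_arm", "arguments": {
  "plan": [
    [[0,0,0],[0,0,0],-1],
    [[0,0,0],[0,0,0],-1]
  ]
}}

```text
t: 40.3
eef_pos: [485.8, 376.0, 302.4]
tcp_rot: [-3.141, 0.0, 1.57]
ft_force: [-0.5, -0.4, -4.8]
opening: 0.431
grip_force: 28.1
```

```bash
python3 - <<'E'
from fit import *
d=look('side','d17');t=d["s"]["eef_pos"];m=getmask(d,t+[0,0,-78]);print(m.sum())
ax=lambda q:np.array([q[0],q[1],1])/np.linalg.norm([q[0],q[1],1]);g=t+[0,0,19]
for L in (194,198,202):
    f=lambda q:-iou(sil(d,(*(g+[q[2],0,0]-L*ax(q)),q[0],q[1])),m)
    r=minimize(f,[0,0,0],method="Nelder-Mead",options=dict(initial_simplex=[[0,0,0],[.08,0,0],[0,-.08,0],[0,0,5]],maxiter=150));print(L,r.x.round(3),round(r.fun,3))
E
```

```text
40.3 [485.8 376.  302.4] [-3.1415e+00  1.0000e-04  1.5705e+00] 0.4311074814445066 28.1020451709378 [-0.5 -0.4 -4.8]
1998.0
194 [ 0.041 -0.002  0.267] -0.886
198 [0.01  0.031 1.499] -0.901
202 [-0.011  0.066  2.734] -0.909
```

Upright within about 2°. Lowering slowly.

{"name": "move_arm", "arguments": {
  "plan": [
    [[0,0,0],[0,0,0.005],-1],
    [[0,0,0],[0,0,0.014],-1],
    [[0,0,0],[0,0,0.024],-1],
    [[0,0,0],[0,0,0.034],-1],
    [[0,0,0],[0,0,0.04],-1]
  ]
}}

```text
t: 41.02
eef_pos: [485.6, 376.3, 261.5]
tcp_rot: [-3.141, 0.001, 1.571]
ft_force: [0.9, -0.3, -5.2]
opening: 0.434
grip_force: 28.1
```

{"name": "move_arm", "arguments": {
  "plan": [
    [[0,0,0],[0,0,0.005],-1],
    [[0,0,0],[0,0,0.012],-1],
    [[0,0,0],[0,0,0.02],-1],
    [[0,0,0],[0,0,0.028],-1],
    [[0,0,0],[0,0,0.032],-1]
  ]
}}

```text
t: 41.65
eef_pos: [485.7, 376.3, 229.8]
tcp_rot: [-3.141, 0.0, 1.571]
ft_force: [1.2, -0.3, -5.4]
opening: 0.432
grip_force: 28.1
```

{"name": "move_arm", "arguments": {
  "plan": [
    [[0,0,0],[0,0,0.005],-1],
    [[0,0,0],[0,0,0.012],-1],
    [[0,0,0],[0,0,0.02],-1],
    [[0,0,0],[0,0,0.028],-1],
    [[0,0,0],[0,0,0.031],-1]
  ]
}}

```text
t: 42.28
eef_pos: [485.6, 376.3, 198.7]
tcp_rot: [-3.141, 0.0, 1.571]
ft_force: [0.6, -0.2, -5.6]
opening: 0.429
grip_force: 28.1
```

{"name": "move_arm", "arguments": {
  "plan": [
    [[0,0,0],[0,0,0.002],-1],
    [[0,0,0],[0,0,0.004],-1],
    [[0,0,0],[0,0,0.006],-1],
    [[0,0,0],[0,0,0.006],-1]
  ]
}}

```text
t: 42.78
eef_pos: [485.8, 376.4, 193.4]
tcp_rot: [3.142, 0.0, 1.571]
ft_force: [-0.1, -0.1, -5.1]
opening: 0.434
grip_force: 28.1
```

{"name": "move_arm", "arguments": {
  "plan": [
    [[0,0,0],[0,0,0.001],-1],
    [[0,0,0],[0,0,0.002],-1],
    [[0,0,0],[0,0,0.002],-1]
  ]
}}

```text
t: 43.15
eef_pos: [485.8, 376.4, 191.4]
tcp_rot: [3.142, 0.0, 1.571]
ft_force: [0.1, -0.2, -5.8]
opening: 0.431
grip_force: 28.1
```

{"name": "move_arm", "arguments": {
  "plan": [
    [[0,0,0],[0,0,0.001],-1],
    [[0,0,0],[0,0,0.003],-1],
    [[0,0,0],[0,0,0.003],-1]
  ]
}}

```text
t: 43.52
eef_pos: [485.7, 376.4, 188.3]
tcp_rot: [-3.141, 0.0, 1.571]
ft_force: [0.4, -0.2, -5.2]
opening: 0.428
grip_force: 28.1
```

{"name": "move_arm", "arguments": {
  "plan": [
    [[0,0,0],[0,0,0.001],-1],
    [[0,0,0],[0,0,0.002],-1],
    [[0,0,0],[0,0,0.002],-1]
  ]
}}

```text
t: 43.9
eef_pos: [486.1, 376.8, 187.4]
tcp_rot: [3.14, -0.001, 1.571]
ft_force: [-0.3, 1.3, 4.9]
opening: 0.431
grip_force: 29.6
```

Floor contact at 187, as expected for this grip height. Releasing and rising straight up for a check.

{"name": "move_arm", "arguments": {
  "plan": [
    [[0,0,0],[0,0,0],0],
    [[0,0,0],[0,0,0],0.5],
    [[0,0,0],[0,0,0],1],
    [[0,0,0],[0,0,0],1],
    [[0,0,0],[0,0,0],1]
  ]
}}

```text
t: 44.52
eef_pos: [485.8, 376.4, 186.4]
tcp_rot: [3.142, 0.0, 1.571]
ft_force: [0.7, 0.3, 0.5]
opening: 0.862
grip_force: 0.0
```

{"name": "move_arm", "arguments": {
  "plan": [
    [[0,0,0],[0,0,-0.02],1],
    [[0,0,0],[0,0,-0.06],1],
    [[0,0,0],[0,0,-0.11],1],
    [[0,0,0],[0,0,-0.16],1],
    [[0,0,0],[0,0,-0.171],1]
  ]
}}

```text
t: 45.15
eef_pos: [486.2, 376.7, 360.9]
tcp_rot: [3.137, -0.003, 1.571]
ft_force: [0.3, -0.8, -0.2]
opening: 1.0
grip_force: 0.0
```

{"name": "move_arm", "arguments": {
  "plan": [
    [[0,0,0],[0,0,0],1],
    [[0,0,0],[0,0,0],1],
    [[0,0,0],[0,0,0],1]
  ]
}}

```text
t: 45.52
eef_pos: [485.6, 376.3, 356.1]
tcp_rot: [-3.14, 0.001, 1.571]
ft_force: [0.3, 0.5, -0.6]
opening: 0.998
grip_force: 0.0
```

```bash
python3 - <<'E'
from fit import *
w=look('wrist','w18');caps(w,217)
d=look('side','d18');m=getmask(d,(485.6,376.5,113))
f=lambda q:-iou(sil(d,(485.6+q[2],376.5+q[3],9,q[0],q[1])),m)
print(m.sum(),"upright",f([0,0,0,0]))
old=pickle.load(open('d6.pkl','rb'))
for p in (pickle.load(open('w2.pkl','rb')),): pass
for n in ("wash_bottle","measuring_cylinder"): 
    print(n,[(round(r["score"],2),np.round(r["uv"])) for r in eyes.cut_out(d,n)],[(round(r["score"],2),np.round(r["uv"])) for r in eyes.cut_out(w,n)])
E
```

```text
45.525 [485.6 376.3 356.1] [-3.1398e+00  1.2000e-03  1.5708e+00] 0.998140466042513 0.0 [ 0.3  0.5 -0.6]
blob [278.1 186.4] 1136 (np.int32(39), np.int32(38)) circ (278.2, 186.3, 19.3) [485.8 381.8 217. ]
blob [266.8 270.9] 860 (np.int32(36), np.int32(29)) circ (266.6, 272.0, 17.9) [474.5 295.2 217. ]
blob [262.6 339.8] 603 (np.int32(34), np.int32(21)) circ (262.5, 341.3, 16.5) [469.5 215.4 217. ]
45.575 [485.7 376.3 356.3] [-3.1402e+00  1.0000e-03  1.5707e+00] 0.998687907288344 0.0 [ 1.1 -0.6 -0.7]Traceback (most recent call last):
  File "<stdin>", line 5, in <module>
AttributeError: 'NoneType' object has no attribute 'sum'
```

```bash
python3 - <<'E'
from fit import *
from cell import env
d=look('side','d19');w=look('wrist','w19');caps(w,217)
for f in ('d6.pkl','d19.pkl'):
    p=pickle.load(open(f,'rb'));h=cv2.cvtColor(p["img"],cv2.COLOR_RGB2HSV);m=((h[...,0]<6)|(h[...,0]>174))&(h[...,1]>150)&(h[...,2]>80);m[:,:180]=0;m[:,240:]=0;m[:220]=0;m[260:]=0
    y,x=np.where(m);print(f,len(x),x.mean(),y.mean(),[np.round(r["uv"]) for r in ([] if f=='d6.pkl' else eyes.cut_out(d,"measuring_cylinder"))])
a,b=[pickle.load(open(f,'rb'))["img"].astype(int) for f in ('d6.pkl','d19.pkl')]
print("cyl diff",abs(a-b)[185:250,240:257].mean())
print(env.job_done())
E
```

```text
45.675 [485.7 376.4 356.8] [-3.1408e+00  5.0000e-04  1.5708e+00] 1.002376247876868 0.0 [ 1.6 -0.1 -0.3]
45.725 [485.7 376.4 357. ] [-3.1410e+00  5.0000e-04  1.5708e+00] 0.9965037901472373 0.0 [0.3 0.2 0.1]
blob [278.2 186.3] 1123 (np.int32(38), np.int32(38)) circ (278.1, 186.2, 19.1) [486.1 382.  217. ]
blob [266.5 270.8] 860 (np.int32(36), np.int32(29)) circ (266.5, 272.0, 17.8) [474.7 295.  217. ]
blob [262.1 339.5] 617 (np.int32(33), np.int32(22)) circ (262.0, 341.5, 16.4) [469.3 214.8 217. ]
d6.pkl 64 209.25 241.609375 []
d19.pkl 3 213.33333333333334 238.33333333333334 [array([251., 203.])]
cyl diff 19.034087481146305
the job is handed in; nothing more can be done
None
```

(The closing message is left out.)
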